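# Refill the relay tube through the swing funnel

### The job

Gather every relay on the black pad into the steel hand scoop, swing the funnel in over the clear tube, and pour the scoop through it so that all the relays end up in the tube. Then swing the funnel fully aside again, put the lid on the tube so that it sits flat, and leave the scoop standing level on the bench. Do not disturb the other things on the bench.

Things in the scene. Friction and masses are not known exactly. Their poses are not given: they have to be found in the camera images.
- relay1: A relay: blue block 21 x 15 x 15 mm (x, y, z), copper pins at its +x end, 12 g. Origin at its centre. It starts lying on the pad. 3 to 5 relays are present. The two round blue capacitors standing elsewhere on the bench are not relays.
- relay2: A relay: blue block 21 x 15 x 15 mm (x, y, z), copper pins at its +x end, 12 g. Origin at its centre. It starts lying on the pad. 3 to 5 relays are present. The two round blue capacitors standing elsewhere on the bench are not relays.
- relay3: A relay: blue block 21 x 15 x 15 mm (x, y, z), copper pins at its +x end, 12 g. Origin at its centre. It starts lying on the pad. 3 to 5 relays are present. The two round blue capacitors standing elsewhere on the bench are not relays.
- relay4: A relay: blue block 21 x 15 x 15 mm (x, y, z), copper pins at its +x end, 12 g. Origin at its centre. It starts lying on the pad. 3 to 5 relays are present. The two round blue capacitors standing elsewhere on the bench are not relays.
- relay5: A relay: blue block 21 x 15 x 15 mm (x, y, z), copper pins at its +x end, 12 g. Origin at its centre. It starts lying on the pad. 3 to 5 relays are present. The two round blue capacitors standing elsewhere on the bench are not relays.
- pad: Black flat rubber pad 260 x 200 x 3 mm (x, y, z) fixed on the bench, on which the relays start. Origin at the centre of its underside.
- scoop: Loose steel hand scoop, 0.2 kg: a flat pan 120 mm long (x) and 72 mm wide (y), floor 3 mm thick, 3 mm side walls and back wall up to 28 mm high, open at the -x end, where it pours. At the +x end, behind the back wall, stands an upright black grip block, 14 mm thick (x, from x = 60 to 74 mm), 36 mm wide (y), up to 72 mm high. Origin at the centre of the pan's underside, z up.
- scoop_grip (a point): Point in the scoop's grip block to hold it by: its middle, 50 mm above the scoop's underside, (67, 0, 50) mm in the scoop's frame; axes as the scoop's.
- scoop_spout (a point): Middle of the pouring edge of the scoop, (-60, 0, 3) mm in its frame.
- station: Filling station fixed on the bench: grey base plate 90 x 240 x 12 mm (x, y, z; from y = -60 to 180 mm), clear tube standing on it about the origin, steel post of 20 mm diameter at (0, 140) mm that carries the funnel arm. Origin under the tube's axis, at bench height; z up.
- tube_floor (a point): Centre of the tube's inner floor, 17 mm above the bench. The tube has 56 mm bore, 64 mm outer diameter.
- tube_top (a point): Centre of the tube's open mouth, 102 mm above the bench; axes as the station's.
- funnel_hinge (a point): Point on the vertical hinge axis of the funnel arm, over the post, 106 mm above the bench, 140 mm from the tube's axis.
- funnel (a joint): Angle of the funnel arm about the post (rad). 0 (stop): the funnel is centred over the tube. Grows counter-clockwise from above, up to 1.75 (stop): fully aside. It turns with light friction and stays where it is left.
- funnel_handle (a point): Upright black pin of 14 mm diameter on the funnel arm by which it is swung, 55 mm from the hinge axis towards the funnel. The point lies on the pin's axis, 206 mm above the bench; the pin's top is at 218 mm.
- funnel_mouth (a point): Centre of the funnel's wide mouth, 171 mm above the bench, 140 mm from the hinge axis. The rim is 132 mm across outside; the cone narrows to a spout of 46 mm bore whose end is 4 mm above the tube's top when over it. Aluminium.
- lid: Loose black round lid, 60 g: plug 51 mm across and 8 mm high below, disc 76 mm across and 6 mm thick above it, then a round knob 24 mm across and 26 mm high, 40 mm in all. Origin at the centre of the plug's underside, z up. On the tube the disc rests on the tube's rim and the plug is inside.
- cap1: Bystander: round blue capacitor standing, 18 mm across, 28 mm high.
- cap2: Bystander: round blue capacitor standing, 18 mm across, 28 mm high.
- board: Bystander: small green circuit board 70 x 55 mm, parts on it up to 17 mm high.
- driver: Bystander: screwdriver lying on the bench.
- tweezers: Bystander: steel tweezers 120 mm long lying on the bench.
Not all that is in view belongs to the job. What is shaped like the lid but orange is not meant.

How it is judged:
By the outcome, as a careful person would: the job done as asked, in the order asked, and still so for the second after the job is handed in, with the robot touching nothing.
Of relay1, relay2, relay3, relay4, relay5 only 3 to 5 are there at a start; the rules pass over those that are not, and their reading is None.
At some moment in a run one of relay1, relay2, relay3, relay4, relay5, lid may be knocked a few centimetres aside while the robot is not near it.
It also fails if it takes over 210 s, if anything falls off the work surface, if the arm or the gripper's body presses on something with over 40 N, if the wrist force passes 120 N, or if a joint passes its speed limit or range.

### The arm

A 6-joint arm with a two-finger parallel gripper is mounted at the origin on the work surface. World frame = base frame: x ahead of the robot, y to its left, z up, the work surface at z = 0. Lengths are in m, angles in rad, forces in N, time in s.
With the tool pointing down it reaches from about 0.35 to 0.775 m from the base axis. Payload 5.5 kg.
Tool frame: the origin (TCP) lies on the mounting face of the last link; the fingertips stand 173 mm ahead of it and the grasp point (between the pads) lies 155 mm ahead of it; z points along the fingers, y is the direction in which the jaws open and shut (so a half turn about z gives the same grasp; the last joint's range is limited). The gripper opens to 85 mm and grips with 20 to 120 N. Pads are 22 mm wide; open, the fingers measure 114 mm over their backs; the gripper's body (76 mm by 85 mm) begins 54 mm behind the grasp point. The pads swing forward as they close: fully open they stand 13 mm farther back than shut.
Start: joints at [0.964, 0.313, 0.046, 1.304, 0, 1.431], TCP at [0.259, 0.513, 0.405] pointing down, gripper open.
Joint ranges: [-2.76, 2.76], [-0.86, 1.69], [-1.03, 1.26], [-2.2, 2.34], [-1.47, 1.5], [-3.14, 3.14]. Speed limits (rad/s): [2.57, 2.57, 3.14, 3.14, 3.14, 3.14].

### API

Orientations are given as a unit quaternion [w, x, y, z].
In Python, from workcell import * gives the robot as it stands. The module is installed in compiled form; this text tells all that it offers.
- The arm moves only by the shell command python3 -m crank 'ROWS' [FORCE]. ROWS is JSON, a list of rows, each a list of 7 numbers: the shift along the tool's x, y, z in mm, then the turn, a rotation vector about the tool's x, y, z in degrees, then the opening, from 0 (shut) to 1 (fully open). A call has exactly 8 rows; each row shifts and turns the commanded pose from where the row before left it, along the tool's axes as they then stand; what a row does not reach is not made up. A row lasts 1/8 s, in which the tool goes at most 62.5 mm and 10.7 degrees, less where a joint would pass 70% of its speed; a pose out of reach is approached as far as the arm can. A call with a gripper value outside its range is refused whole. The fingers move at their own pace and stop on an object; FORCE is the grip in N (left out, the last holds). Time passes only in rows, so rows that do not move let the fingers close, or fill a call up. It gives the time, the measured TCP pose, the force and the opening at its end, in the units of the state.
- get_state(): the state, without advancing time (a new reading comes with each control period).
- read_camera(name): name is "scene" or "side" or "wrist"; returns the picture (480x640x3 uint8, blue, green, red); there is no depth.
- calibration(name): a dict with "fx", "fy", "cx", "cy" (pixels), "extrinsics" (4x4, takes a point from world to camera coordinates). Camera axes: x right, y down, z forward; pixel columns grow to the right and rows downward; lengths in m; the calibration is good to about 2 mm. A picture is of the moment at which its call begins: read the wrist's pose just before it. calibration takes no time and is no camera call; for the wrist camera it gives the pose at the moment of the call.
- hand_in(): hands the job in, once; it reports no verdict.
The state is a dict: "clock": time; "joint_pos": joint angles; "qvel": joint speeds; "tau": joint torques, N m; "tcp_pos": TCP position; "orientation": TCP orientation; "wrist_force": force on the tool from outside, world axes, zero at the start; "ft_torque": the same for the moment, N m; "finger_gap": finger opening in m.
Only numpy, scipy, OpenCV 4.12 (cv2) and the standard library are available. Lean on these libraries where they do the work, as an engineer would, in place of code of your own. Each camera call takes 0.05 s, during which the arm holds its last target.

## Working session

There is one attempt and no reset: what is moved stays moved. The work goes in short steps, Python scripts to look and compute and a shell command to move; the robot and the scene stay as the last step left them, time stands still between calls to the robot, and variables do not carry over. Pictures are saved under pics/ and viewed, and the job is handed in when it is done.

```bash
ls; mkdir -p pics; python3 - <<'E'
from workcell import *
import cv2
s=get_state()
for k,v in s.items(): print(k,v)
for n in ["scene","side","wrist"]:
    c=calibration(n); print(n,c)
    cv2.imwrite(f"pics/{n}0.png",read_camera(n))
E
```

```text
pics
clock 0.0
joint_pos [9.64406763e-01 3.14039560e-01 4.49724143e-02 1.30358549e+00
 3.36257616e-05 1.43117140e+00]
qvel [ 0.00025098  0.00075364  0.00079437 -0.00068562 -0.00093562  0.00097746]
tau [-1.01172693e-03 -4.80628252e+01  2.98533618e+01  1.93017366e-02
 -2.93199846e-04 -9.49355922e-06]
tcp_pos [0.25865861 0.51332619 0.4037836 ]
orientation [-3.53892197e-04  2.31269378e-01  9.72889312e-01 -8.58202848e-04]
wrist_force [-0.21225976  0.32953679 -0.50762843]
ft_torque [-0.02290889 -0.00242452  0.00855599]
finger_gap 0.0850730766031639
scene {'fx': 447.29500006461706, 'fy': 447.29500006461706, 'cx': 319.1472616141633, 'cy': 240.34453934300873, 'extrinsics': array([[-0.63482196,  0.77243045, -0.01876914,  0.38114948],
       [ 0.58568995,  0.46522145, -0.66372908, -0.21127867],
       [-0.50395274, -0.43234269, -0.74773754,  1.18511378],
       [ 0.        ,  0.        ,  0.        ,  1.        ]])}
side {'fx': 465.4571686218599, 'fy': 465.4571686218599, 'cx': 326.3458986996914, 'cy': 237.01598873014646, 'extrinsics': array([[ 0.8853832 , -0.46436941,  0.0213925 , -0.51342195],
       [-0.2046335 , -0.43065565, -0.87901128,  0.24735797],
       [ 0.41739875,  0.7738842 , -0.47632082,  0.72093779],
       [ 0.        ,  0.        ,  0.        ,  1.        ]])}
wrist {'fx': 373.1930817344621, 'fy': 373.1930817344621, 'cx': 318.45872497747354, 'cy': 242.66467669415024, 'extrinsics': array([[ 0.44942457,  0.89331763, -0.00108468, -0.57423162],
       [ 0.86312311, -0.43392017,  0.25832497, -0.03356271],
       [ 0.23029559, -0.1170338 , -0.96605747,  0.37667329],
       [ 0.        ,  0.        ,  0.        ,  1.        ]])}
```

View pics/scene0.png

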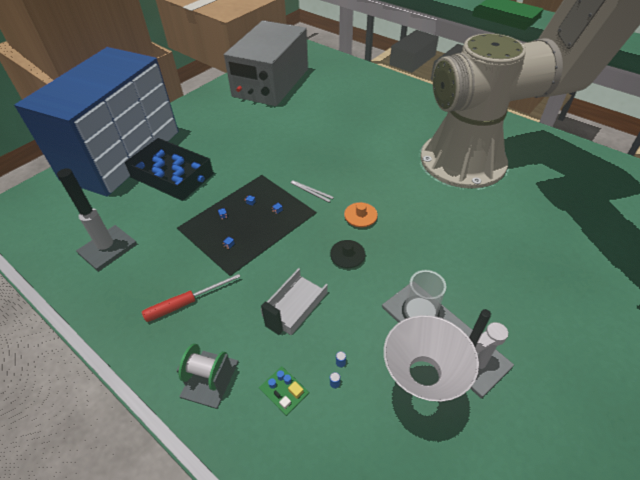

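View pics/side0.png

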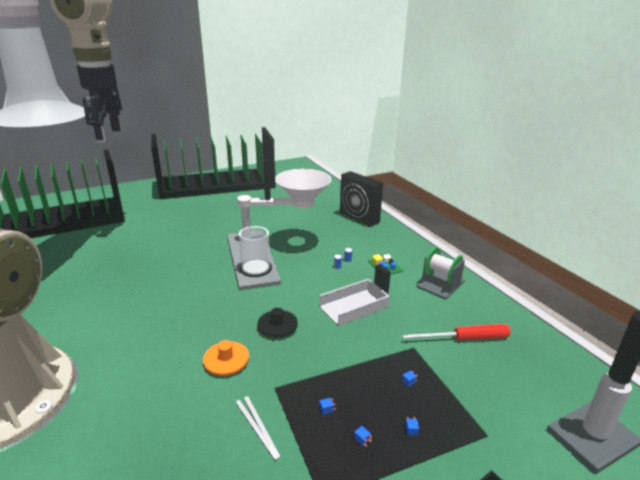

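View pics/wrist0.png

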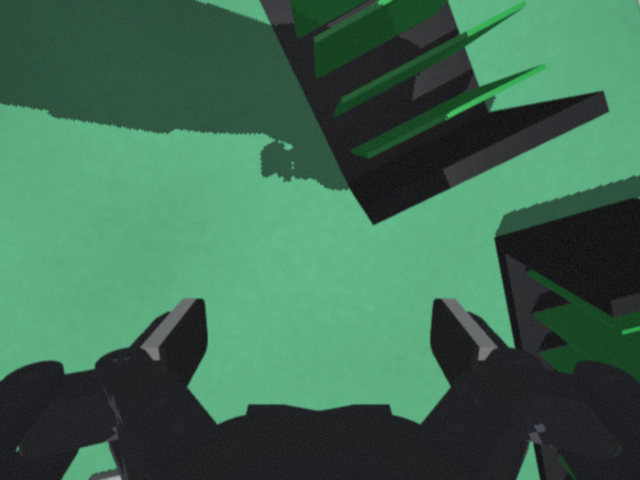

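```bash
cat > h.py <<'E'
from workcell import *
import cv2, numpy as np
from scipy.spatial.transform import Rotation as R
def ray(c,uv):
    E=c["extrinsics"]; Rm=E[:3,:3]; o=-Rm.T@E[:3,3]
    d=Rm.T@np.array([(uv[0]-c["cx"])/c["fx"],(uv[1]-c["cy"])/c["fy"],1.0]); return o,d/np.linalg.norm(d)
def plane(c,uv,z):
    o,d=ray(c,uv); return o+d*(z-o[2])/d[2]
def tri(c1,u1,c2,u2):
    o1,d1=ray(c1,u1);o2,d2=ray(c2,u2)
    A=np.stack([d1,-d2],1); t=np.linalg.lstsq(A,o2-o1,rcond=None)[0]
    p,q=o1+t[0]*d1,o2+t[1]*d2; return (p+q)/2,np.linalg.norm(p-q)
def proj(c,p):
    q=c["extrinsics"]@np.append(p,1); return np.array([c["fx"]*q[0]/q[2]+c["cx"],c["fy"]*q[1]/q[2]+c["cy"]])
def blobs(mask,mn=8):
    n,l,st,ce=cv2.connectedComponentsWithStats(mask.astype(np.uint8)); return [(ce[i].round(1),st[i]) for i in range(1,n) if st[i,4]>=mn]
def frame(s=None):
    s=s or get_state(); q=s["orientation"]; return np.array(s["tcp_pos"]),R.from_quat([q[1],q[2],q[3],q[0]])
E
python3 - <<'E'
from h import *
np.set_printoptions(precision=4,suppress=True)
for n in ["scene","side"]:
    im=cv2.imread(f"pics/{n}0.png"); c=calibration(n)
    hsv=cv2.cvtColor(im,cv2.COLOR_BGR2HSV)
    m=cv2.inRange(hsv,(108,120,90),(130,255,255))
    print(n)
    for ce,st in blobs(m,15): print(ce,st,plane(c,ce,0.0105))
    big=cv2.resize(im,None,fx=3,fy=3,interpolation=cv2.INTER_CUBIC)
    if n=="scene":
        cv2.imwrite("pics/sc_a.png",big[780:1080,740:1020][:, :]); 
        cv2.imwrite("pics/sc_pad.png",big[500:820,500:1000]); cv2.imwrite("pics/sc_st.png",big[760:1280,1100:1600])
        cv2.imwrite("pics/sc_sl.png",big[560:1080,740:1300])
    else:
        cv2.imwrite("pics/si_st.png",big[480:900,620:1060]);cv2.imwrite("pics/si_sc.png",big[720:1140,560:1240])
E
```

```text
scene
[85.3 83.3] [  15   47  141   74 4350] [ 0.4074 -1.1538  0.0105]
[157.9 163.4] [152 149  13  28 236] [ 0.5177 -0.6207  0.0105]
[177.1 168.4] [171 154  13  31 273] [ 0.4992 -0.5637  0.0105]
[140.4 164.8] [137 162   7   6  31] [ 0.5501 -0.6527  0.0105]
[195. 165.] [191 162  10   7  48] [ 0.4609 -0.5374  0.0105]
[200.1 177.9] [198 175   6   7  30] [ 0.4869 -0.4866  0.0105]
[249.8 199.5] [246 195   9  10  65] [ 0.4648 -0.329   0.0105]
[277.3 206.4] [272 202  10  11  56] [ 0.4409 -0.2601  0.0105]
[221.9 212. ] [218 208   9  10  57] [ 0.5364 -0.3503  0.0105]
[228.5 240.9] [223 237  11  11  65] [ 0.5895 -0.2703  0.0105]
[339.5 361.8] [336 358   9   8  28] [0.6641 0.0997 0.0105]
[283.6 376.7] [278 371  13  12  81] [0.7477 0.0408 0.0105]
[271.7 382.7] [269 379   6   8  38] [0.7688 0.0321 0.0105]
[333.  384.1] [331 381   7   6  16] [0.704  0.1163 0.0105]
side
[347.9 256. ] [346 253   5   8  35] [0.6985 0.1171 0.0105]
[337.7 262.6] [336 259   5   8  31] [0.6624 0.1015 0.0105]
[382.8 264.6] [380 262   7   6  22] [0.7515 0.0489 0.0105]
[392.5 264.8] [391 262   4   7  19] [0.7712 0.0385 0.0105]
[408.6 378. ] [402 370  15  17 174] [ 0.5932 -0.2633  0.0105]
[325.9 405.3] [319 397  15  18 189] [ 0.4464 -0.2526  0.0105]
[412.  426.7] [406 418  14  18 193] [ 0.5401 -0.3432  0.0105]
[361.2 434.3] [354 425  17  21 175] [ 0.4673 -0.3211  0.0105]
```

View pics/sc_sl.png

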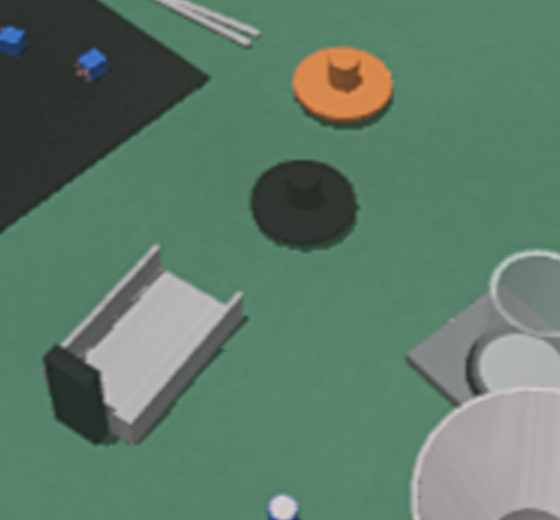

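View pics/si_sc.png

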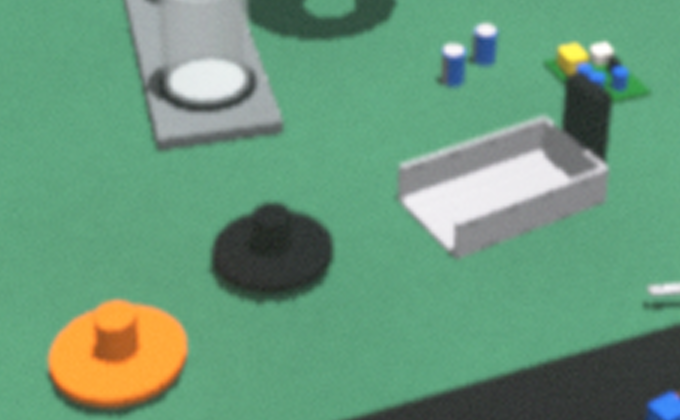

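View pics/sc_st.png

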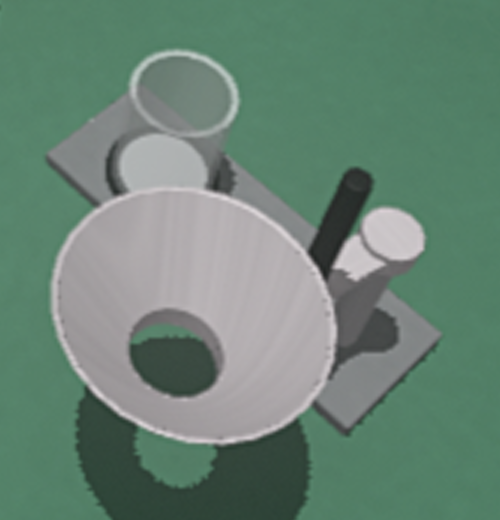

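View pics/si_st.png

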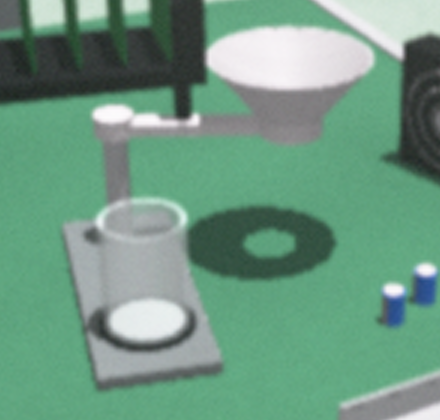

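```bash
python3 - <<'E'
from h import *
np.set_printoptions(precision=4,suppress=True)
A=calibration("scene");B=calibration("side")
S=lambda u,v,o:((o[0]+u)/3-.33,(o[1]+v)/3-.33)
sl=(740,560);st=(1100,760);bs=(560,720);bt=(620,480)
print("front R top wall",tri(A,S(243,293,sl),B,S(400,164,bs)))
print("front L top wall",tri(A,S(158,246,sl),B,S(455,226,bs)))
print("fr bottoms scene",plane(A,S(245,318,sl),0),"side",plane(B,S(402,200,bs),0),plane(B,S(457,254,bs),0))
print("rear R bottom(scene)",plane(A,S(133,442,sl),0)," rear L bottom(side)",plane(B,S(605,200,bs),0), "rear L top", plane(B,S(605,168,bs),.028))
print("lid disc centre", plane(A,S(304,200,sl),.014),plane(B,S(272,250,bs),.014),"knob",plane(A,S(304,183,sl),.04),plane(B,S(272,210,bs),.04))
print("orange", plane(A,S(343,83,sl),.014))
print("tube top",plane(A,S(184,94,st),.102),plane(B,S(142,220,bt),.102))
print("tube floor",plane(A,S(163,172,st),.017),plane(B,S(148,322,bt),.017))
print("post top",tri(A,S(392,234,st),B,S(113,116,bt)))
print("handle top",plane(A,S(357,180,st),.218))
print("funnel mouth",plane(A,S(194,315,st),.171),plane(B,S(290,58,bt),.171))
print("funnel exit",plane(A,S(176,352,st),.106))
print("base corners z.012",[plane(A,S(u,v,st),.012) for u,v in((47,156),(440,335),(345,430))],[plane(B,S(u,v,bt),.012) for u,v in((66,228),(100,382),(220,362))])
sc=[(249.8,199.5),(277.3,206.4),(221.9,212.),(228.5,240.9)];sd=[(361.2,434.3),(325.9,405.3),(412,426.7),(408.6,378)]
for a,b in zip(sc,sd): print(tri(A,a,B,b))
E
```

```text
front R top wall (array([ 0.5555, -0.0156,  0.03  ]), np.float64(0.0008174430424222331))
front L top wall (array([ 0.5588, -0.0868,  0.0272]), np.float64(0.0006451811272840538))
fr bottoms scene [ 0.5537 -0.015   0.    ] side [ 0.5577 -0.0161  0.    ] [ 0.5635 -0.0822  0.    ]
rear R bottom(scene) [ 0.6725 -0.0109  0.    ]  rear L bottom(side) [ 0.6813 -0.0765  0.    ] rear L top [ 0.6779 -0.0773  0.028 ]
lid disc centre [ 0.4548 -0.0399  0.014 ] [ 0.4529 -0.0427  0.014 ] knob [ 0.4603 -0.0367  0.04  ] [ 0.4561 -0.037   0.04  ]
orange [ 0.3415 -0.0874  0.014 ]
tube top [0.4848 0.1576 0.102 ] [0.4838 0.1562 0.102 ]
tube floor [0.4844 0.1578 0.017 ] [0.4834 0.1552 0.017 ]
post top (array([0.5109, 0.2944, 0.1225]), np.float64(0.00020374952197783403))
handle top [0.563 0.273 0.218]
funnel mouth [0.6436 0.2429 0.171 ] [0.6385 0.2373 0.171 ]
funnel exit [0.6316 0.238  0.106 ]
base corners z.012 [array([0.5177, 0.0916, 0.012 ]), array([0.4773, 0.3413, 0.012 ]), array([0.5647, 0.3238, 0.012 ])] [array([0.4753, 0.3319, 0.012 ]), array([0.4288, 0.1032, 0.012 ]), array([0.5136, 0.0899, 0.012 ])]
(array([ 0.4664, -0.3246,  0.0146]), np.float64(0.0027728165796672686))
(array([ 0.4443, -0.2563,  0.0153]), np.float64(2.1279285199357834e-05))
(array([ 0.5382, -0.3461,  0.0146]), np.float64(0.0013835059027253929))
(array([ 0.591 , -0.2667,  0.0145]), np.float64(0.0013486405887050631))
```

```bash
cat >> h.py <<'E'
def target(yang, tilt=0, flip=False):
    # tool z down, tool y at world angle yang (deg); tilt: rotate about horizontal axis
    y=np.array([np.cos(np.radians(yang)),np.sin(np.radians(yang)),0]); z=np.array([0,0,-1.]); x=np.cross(y,z)
    return R.from_matrix(np.stack([x,y,z],1))
def plan(pos,Rt,n,auto=True,cur=None):
    p,r=cur or frame()
    if auto:  # half-turn equivalence
        R2=Rt*R.from_euler('z',180,degrees=True)
        if (r.inv()*R2).magnitude()<(r.inv()*Rt).magnitude(): Rt=R2
    rv=(r.inv()*Rt).as_rotvec(degrees=True); d=(np.array(pos)-p)*1000
    print("dist",np.linalg.norm(d).round(1),"turn",rv.round(1))
    for k in range(n):
        rk=r*R.from_rotvec(rv*k/n,degrees=True)
        print([float(v) for v in (rk.inv().apply(d/n)).round(1)]+[float(v) for v in (rv/n).round(2)])
    return np.array(pos),Rt
E
python3 - <<'E'
from h import *
p,r=frame(); print(r.as_matrix().round(3))
plan([0.47,-0.29,0.40],target(np.degrees(np.arctan2(r.as_matrix()[1,1],r.as_matrix()[0,1]))),16)
E
```

```text
[[-0.893  0.45  -0.001]
 [ 0.45   0.893 -0.001]
 [ 0.    -0.001 -1.   ]]
dist 830.7 turn [-0.1 -0.  -0. ]
[-34.4, -38.9, 0.3, -0.0, -0.0, -0.0]
[-34.4, -38.9, 0.3, -0.0, -0.0, -0.0]
[-34.4, -38.9, 0.3, -0.0, -0.0, -0.0]
[-34.4, -38.9, 0.3, -0.0, -0.0, -0.0]
[-34.4, -38.9, 0.3, -0.0, -0.0, -0.0]
[-34.4, -38.9, 0.3, -0.0, -0.0, -0.0]
[-34.4, -38.9, 0.3, -0.0, -0.0, -0.0]
[-34.4, -38.9, 0.3, -0.0, -0.0, -0.0]
[-34.4, -38.9, 0.3, -0.0, -0.0, -0.0]
[-34.4, -38.9, 0.3, -0.0, -0.0, -0.0]
[-34.4, -38.9, 0.3, -0.0, -0.0, -0.0]
[-34.4, -38.9, 0.3, -0.0, -0.0, -0.0]
[-34.4, -38.9, 0.3, -0.0, -0.0, -0.0]
[-34.4, -38.9, 0.3, -0.0, -0.0, -0.0]
[-34.4, -38.9, 0.3, -0.0, -0.0, -0.0]
[-34.4, -38.9, 0.3, -0.0, -0.0, -0.0]
```

```bash
python3 -m crank '[[-34,-39,0,0,0,0,1],[-34,-39,0,0,0,0,1],[-34,-39,0,0,0,0,1],[-34,-39,0,0,0,0,1],[-34,-39,0,0,0,0,1],[-34,-39,0,0,0,0,1],[-34,-39,0,0,0,0,1],[-34,-39,0,0,0,0,1]]' 40; python3 -m crank '[[-34,-39,0,0,0,0,1],[-34,-39,0,0,0,0,1],[-34,-39,0,0,0,0,1],[-34,-39,0,0,0,0,1],[-34,-39,0,0,0,0,1],[-34,-39,0,0,0,0,1],[-34,-39,0,0,0,0,1],[-34,-39,0,0,0,0,1]]'
python3 - <<'E'
from h import *
print(get_state()["joint_pos"].round(2) if hasattr(get_state()["joint_pos"],'round') else get_state()["joint_pos"])
cv2.imwrite("pics/w1.png",read_camera("wrist"))
E
```

```text
clock: 1.15
tcp_pos: [0.3612, 0.1109, 0.4047]
orientation: [0.0, 0.231, 0.973, 0.0]
wrist_force: [-0.0, -0.3, -0.3]
finger_gap: 0.0853
clock: 2.15
tcp_pos: [0.4638, -0.2903, 0.4044]
orientation: [-0.0, 0.231, 0.973, 0.0]
wrist_force: [1.3, 0.8, 0.5]
finger_gap: 0.0853
[-0.71  0.26 -0.03  1.28  0.   -0.24]
```

View pics/w1.png

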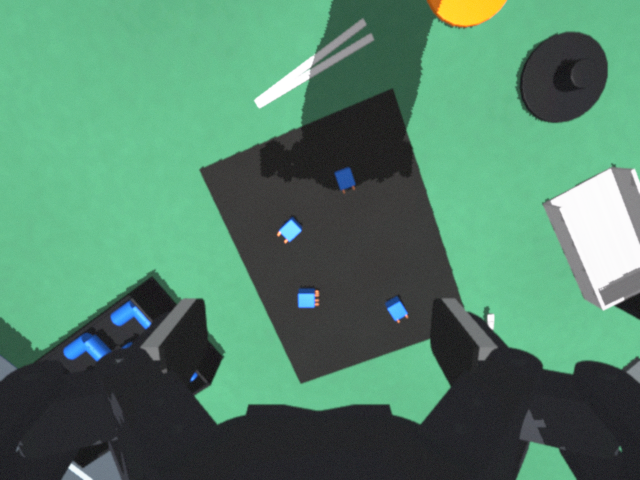

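```bash
cat >> h.py <<'E'
def relays(im,c,z=0.018,mn=80,mx=3000):
    hsv=cv2.cvtColor(im,cv2.COLOR_BGR2HSV); V=hsv[...,2]
    m=cv2.inRange(hsv,(98,110,60),(125,255,255))
    out=[]
    n,l,st,ce=cv2.connectedComponentsWithStats(m)
    for i in range(1,n):
        if not mn<st[i,4]<mx: continue
        ys,xs=np.nonzero(l==i); P=np.array([plane(c,(x,y),z)[:2] for x,y in zip(xs,ys)])
        rect=cv2.minAreaRect((P*1000).astype(np.float32)); w,h=rect[1]
        bx=cv2.boxPoints(rect); e=bx[1]-bx[0]; e2=bx[2]-bx[1]; L=e if np.linalg.norm(e)>np.linalg.norm(e2) else e2
        print("px",ce[i].round(0),"c",np.round(rect[0],1),"size",np.round((w,h),1),"long axis",round(float(np.degrees(np.arctan2(L[1],L[0]))),0))
E
python3 - <<'E'
from h import *
im=cv2.imread("pics/w1.png"); c=calibration("wrist"); relays(im,c)
for uv in((200,170),(392,89),(463,305),(301,382)): print(plane(c,uv,.003))
print("lid knob",plane(c,(578,73),.04)); print(-c["extrinsics"][:3,:3].T@c["extrinsics"][:3,3])
E
```

```text
px [345. 178.] c [ 447.3 -260.4] size [16.3 19.5] long axis -8.0
px [291. 228.] c [ 467.5 -328.6] size [17.3 20.6] long axis -72.0
px [306. 298.] c [ 538.3 -349. ] size [17.5 22.1] long axis -27.0
px [396. 308.] c [ 590.7 -271.3] size [25.5 17.2] long axis 5.0
px [129. 315.] c [ 477.7 -523.4] size [35.9 33. ] long axis 10.0
px [ 86. 347.] c [ 486.  -586.6] size [34.  45.7] long axis -80.0
[ 0.37828522 -0.38201637  0.003     ]
[ 0.39567659 -0.18582948  0.003     ]
[ 0.62717143 -0.20580616  0.003     ]
[ 0.63307944 -0.40454824  0.003     ]
lid knob [ 0.45455821 -0.0534358   0.04      ]
[ 0.40709048 -0.26644536  0.37136892]
```

```bash
python3 - <<'E'
from h import *
plan([.446,-.2585,.225],target(82),5)
E
```

```text
dist 183.4 turn [ -0.2   0.1 -19. ]
[6.9, 5.0, 35.7, -0.04, 0.03, -3.79]
[6.6, 5.4, 35.7, -0.04, 0.03, -3.79]
[6.2, 5.8, 35.7, -0.04, 0.03, -3.79]
[5.8, 6.2, 35.7, -0.04, 0.03, -3.79]
[5.3, 6.5, 35.7, -0.04, 0.03, -3.79]
```

```bash
python3 -m crank '[[7,5,36,0,0,-3.8,0.6],[6.6,5.4,36,0,0,-3.8,0.6],[6.2,5.8,36,0,0,-3.8,0.6],[5.8,6.2,36,0,0,-3.8,0.6],[5.3,6.5,36,0,0,-3.8,0.6],[0,0,23,0,0,0,0.6],[0,0,22,0,0,0,0.6],[0,0,0,0,0,0,0.6]]' 40; python3 - <<'E'
from h import *
cv2.imwrite("pics/w2.png",read_camera("wrist"))
E
```

```text
clock: 3.2
tcp_pos: [0.443, -0.25, 0.1781]
orientation: [-0.002, 0.067, 0.998, 0.001]
wrist_force: [0.7, -0.1, 0.1]
finger_gap: 0.0513
```

View pics/w2.png

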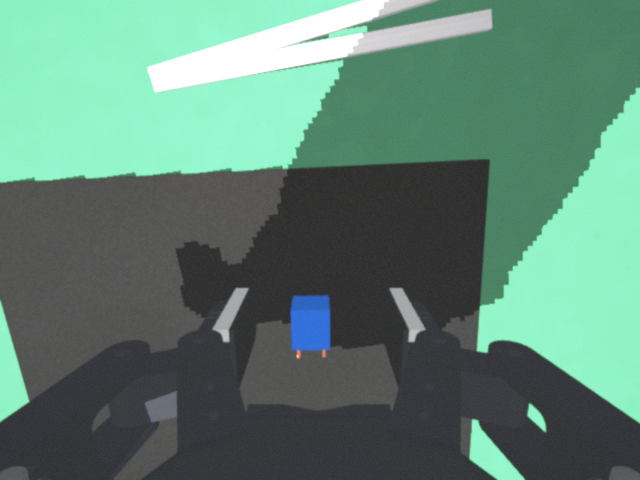

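```bash
python3 - <<'E'
from h import *
p,r=frame();print(p,r.as_matrix()[:,1]); c=calibration("wrist"); relays(cv2.imread("pics/w2.png"),c)
E
```

```text
[ 0.44357396 -0.25045984  0.17917808] [0.13475864 0.99087771 0.00121102]
px [310. 322.] c [ 443.7 -253.6] size [15.2 23.3] long axis -7.0
```

```bash
python3 -m crank '[[0,0,0,0,0,0,0],[0,0,0,0,0,0,0],[0,0,0,0,0,0,0],[0,0,0,0,0,0,0],[0,0,-30,0,0,0,0],[0,0,-30,0,0,0,0],[0,0,0,0,0,0,0],[0,0,0,0,0,0,0]]' 40; python3 - <<'E'
from h import *
s=np.radians(3.8)
O=np.array([.616,-.047]);rot=lambda x,y:O+np.array([x*np.cos(s)-y*np.sin(s),x*np.sin(s)+y*np.cos(s)])/1000
for xy in((18,17),(18,-17),(-25,17),(-25,-17)): print(rot(*xy))
plan([*rot(18,17),.24],target(4),8)
cv2.imwrite("pics/w3.png",read_camera("wrist"));cv2.imwrite("pics/s3.png",read_camera("scene"))
E
```

```text
clock: 4.25
tcp_pos: [0.4438, -0.2508, 0.2393]
orientation: [-0.0, 0.068, 0.998, 0.0]
wrist_force: [-0.5, 0.4, 0.2]
finger_gap: 0.0134
[ 0.63283377 -0.02884444]
[ 0.63508708 -0.06276969]
[ 0.58992831 -0.03169422]
[ 0.59218162 -0.06561947]
dist 291.5 turn [ 0.  -0.  78.3]
[-19.7, 30.7, -0.1, 0.0, -0.0, 9.78]
[-14.2, 33.6, -0.1, 0.0, -0.0, 9.78]
[-8.3, 35.5, -0.1, 0.0, -0.0, 9.78]
[-2.1, 36.4, -0.1, 0.0, -0.0, 9.78]
[4.1, 36.2, -0.1, 0.0, -0.0, 9.78]
[10.2, 35.0, -0.1, 0.0, -0.0, 9.78]
[16.0, 32.8, -0.1, 0.0, -0.0, 9.78]
[21.3, 29.6, -0.1, 0.0, -0.0, 9.78]
```

View pics/w3.png

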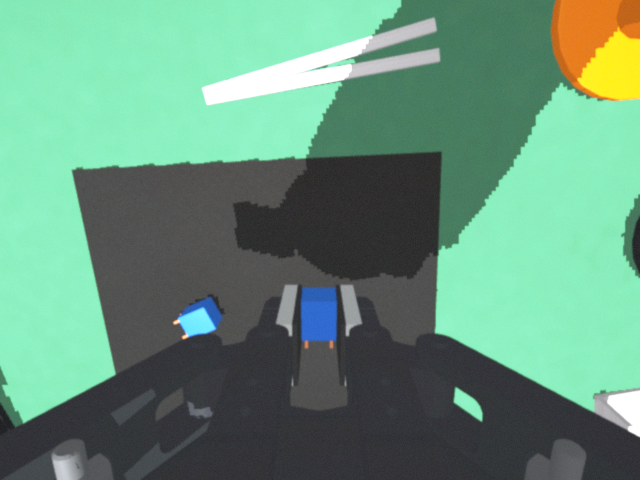

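View pics/s3.png

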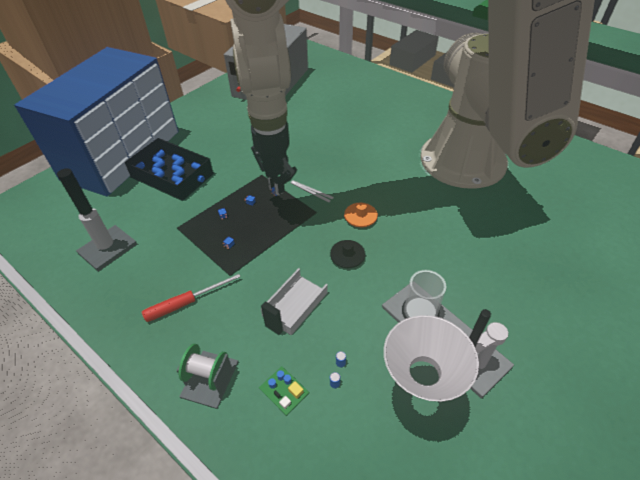

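```bash
python3 -m crank '[[-19.7,30.7,-2,0,0,9.8,0],[-14.2,33.6,-2,0,0,9.8,0],[-8.3,35.5,0,0,0,9.8,0],[-2.1,36.4,0,0,0,9.8,0],[4.1,36.2,0,0,0,9.8,0],[10.2,35,0,0,0,9.8,0],[16,32.8,0,0,0,9.8,0],[21.3,29.6,0,0,0,9.8,0]]' 40; python3 - <<'E'
from h import *
im=read_camera("wrist");cv2.imwrite("pics/w4.png",im)
plan([.6328,-.0288,.185],target(4),2)
E
```

```text
clock: 5.35
tcp_pos: [0.6337, -0.028, 0.2421]
orientation: [-0.001, 0.685, 0.729, -0.001]
wrist_force: [-0.6, -0.2, 0.8]
finger_gap: 0.0133
dist 57.5 turn [ 0.1 -0.1 -0.6]
[-1.8, -1.8, 28.6, 0.03, -0.07, -0.32]
[-1.8, -1.8, 28.6, 0.03, -0.07, -0.32]
```

View pics/w4.png

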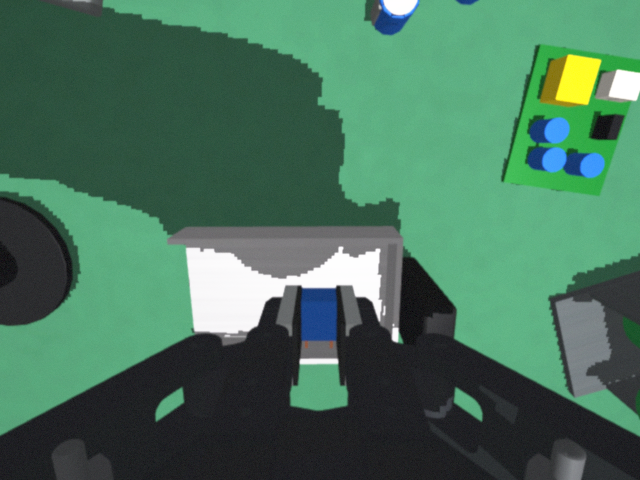

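```bash
python3 - <<'E'
from h import *
c=calibration("wrist")
print("frontleft floor",plane(c,(187,247),.003),plane(c,(195,332),.003),"wall top L",plane(c,(168,241),.028),"rear corner top",plane(c,(402,236),.028),plane(c,(180,229),.028),plane(c,(395,228),.028),"grip top corner",plane(c,(415,258),.072),plane(c,(455,308),.072))
E
```

```text
frontleft floor [ 0.56024807 -0.02187003  0.003     ] [ 0.56348094 -0.07590608  0.003     ] wall top L [ 0.55945004 -0.0118243   0.028     ] rear corner top [ 0.67713195 -0.00227727  0.028     ] [ 0.56571698 -0.00523562  0.028     ] [0.67315206 0.0016193  0.028     ] grip top corner [ 6.72375971e-01 -5.32978080e-04  7.20000000e-02] [ 0.69109882 -0.02052298  0.072     ]
```

```bash
python3 -m crank '[[-2,-9,20,0,0,0,0],[0,0,20,0,0,0,0],[0,0,15,0,0,0,0],[0,0,2,0,0,0,0],[0,0,0,0,0,0,0.35],[0,0,0,0,0,0,0.35],[0,0,0,0,0,0,0.35],[0,0,0,0,0,0,0.35]]'; python3 -m crank '[[0,0,-20,0,0,0,0.35],[0,0,-25,0,0,0,0.35],[0,-30,-25,0,0,0,0.6],[0,-40,0,0,0,0,0.6],[-20,-40,0,0,0,0,0.6],[-40,-20,0,0,0,0,0.6],[-40,-20,0,0,0,0,0.6],[-40,0,0,0,0,0,0.6]]';python3 - <<'E'
from h import *
for n in("wrist","scene"): cv2.imwrite(f"pics/{n}5.png",read_camera(n))
c=calibration("wrist");relays(cv2.imread("pics/wrist5.png"),c)
E
```

```text
clock: 6.4
tcp_pos: [0.6248, -0.0317, 0.1872]
orientation: [0.0, 0.683, 0.73, 0.0]
wrist_force: [-0.0, -0.1, -0.0]
finger_gap: 0.0299
clock: 7.4
tcp_pos: [0.483, -0.1823, 0.2571]
orientation: [-0.0, 0.683, 0.73, 0.0]
wrist_force: [0.6, 1.3, -0.3]
finger_gap: 0.0515
px [611.   6.] c [622.1 -46.9] size [23.5  6.5] long axis 4.0
```

View pics/wrist5.png

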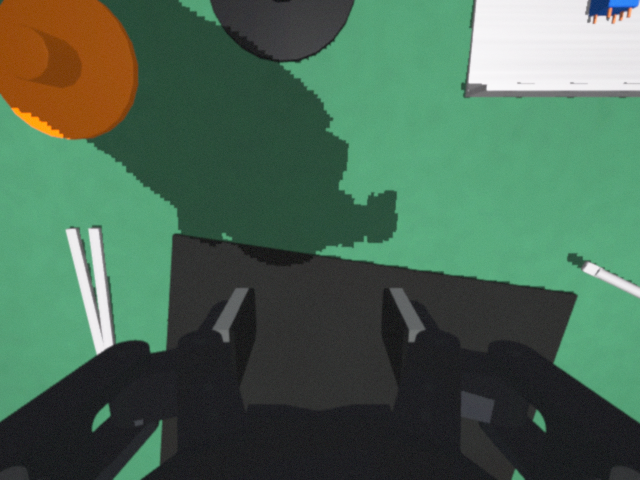

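View pics/scene5.png

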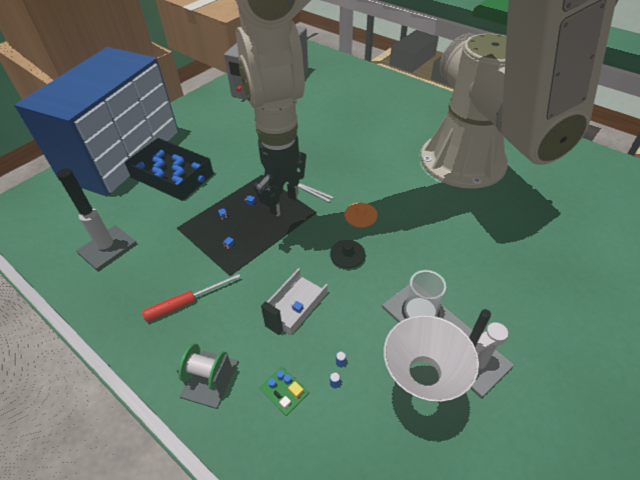

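```bash
python3 - <<'E'
from h import *
plan([.4665,-.3245,.225],target(18),4)
plan([.4665,-.3245,.18],target(18),1)
E
```

```text
dist 144.5 turn [  0.1   0.2 -14.4]
[-34.5, -6.8, 8.2, 0.03, 0.04, -3.6]
[-34.0, -8.9, 8.2, 0.03, 0.04, -3.6]
[-33.4, -11.0, 8.1, 0.03, 0.04, -3.6]
[-32.7, -13.1, 8.1, 0.03, 0.04, -3.6]
dist 160.7 turn [  0.1   0.2 -14.4]
[-138.0, -27.2, 77.7, 0.12, 0.16, -14.4]
```

```bash
python3 -m crank '[[-34.5,-6.8,8,0,0,-3.6,0.6],[-34,-8.9,8,0,0,-3.6,0.6],[-33.4,-11,8,0,0,-3.6,0.6],[-32.7,-13.1,8,0,0,-3.6,0.6],[0,0,25,0,0,0,0.6],[0,0,20,0,0,0,0.6],[0,0,0,0,0,0,0.6],[0,0,0,0,0,0,0.6]]' 40; python3 - <<'E'
from h import *
cv2.imwrite("pics/w6.png",read_camera("wrist"));p,r=frame();print(p,r.as_matrix()[:,1]);relays(cv2.imread("pics/w6.png"),calibration("wrist"))
E
```

```text
clock: 8.5
tcp_pos: [0.4671, -0.3208, 0.1804]
orientation: [0.0, 0.586, 0.811, 0.0]
wrist_force: [0.4, 0.6, -0.3]
finger_gap: 0.0512
[ 0.46725441 -0.32096749  0.18068964] [9.49490001e-01 3.13796088e-01 8.68181692e-04]
px [634. 272.] c [ 571.4 -266. ] size [ 5.1 15.7] long axis -59.0
px [316. 315.] c [ 466.1 -320. ] size [15.3 22.9] long axis -73.0
px [467. 425.] c [ 542.4 -347.9] size [8.4 9.5] long axis -72.0
```

View pics/w6.png

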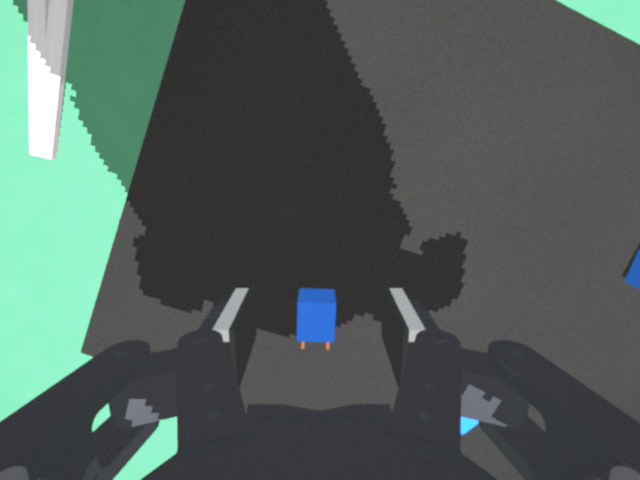

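```bash
python3 -m crank '[[0,0,0,0,0,0,0],[0,0,0,0,0,0,0],[0,0,0,0,0,0,0],[0,0,0,0,0,0,0],[0,0,-30,0,0,0,0],[0,0,-30,0,0,0,0],[0,0,0,0,0,0,0],[0,0,0,0,0,0,0]]' 40; python3 - <<'E'
from h import *
plan([.627,-.065,.242],target(4),7)
E
```

```text
clock: 9.55
tcp_pos: [0.4664, -0.3208, 0.239]
orientation: [-0.0, 0.586, 0.81, 0.0]
wrist_force: [-0.7, 0.3, 0.1]
finger_gap: 0.0137
dist 302.1 turn [-0.  -0.  14.3]
[27.5, 33.2, -0.4, -0.0, -0.01, 2.04]
[28.7, 32.2, -0.4, -0.0, -0.01, 2.04]
[29.8, 31.2, -0.4, -0.0, -0.01, 2.04]
[30.9, 30.1, -0.4, -0.0, -0.01, 2.04]
[32.0, 29.0, -0.4, -0.0, -0.01, 2.04]
[33.0, 27.8, -0.4, -0.0, -0.01, 2.04]
[33.9, 26.7, -0.4, -0.0, -0.01, 2.04]
```

```bash
python3 -m crank '[[27.5,33.2,-0.4,0,0,2,0],[28.7,32.2,-0.4,0,0,2,0],[29.8,31.2,-0.4,0,0,2,0],[30.9,30.1,-0.4,0,0,2,0],[32,29,-0.4,0,0,2,0],[33,27.8,-0.4,0,0,2,0],[33.9,26.7,-0.4,0,0,2,0],[0,0,0,0,0,0,0]]' 40; python3 - <<'E'
from h import *
p,r=frame();print(p)
cv2.imwrite("pics/w7.png",read_camera("wrist"))
E
```

```text
clock: 10.55
tcp_pos: [0.6272, -0.0622, 0.2406]
orientation: [-0.001, 0.679, 0.734, -0.0]
wrist_force: [-0.0, -0.7, -0.5]
finger_gap: 0.0135
[ 0.62724348 -0.06216593  0.24060443]
```

View pics/w7.png

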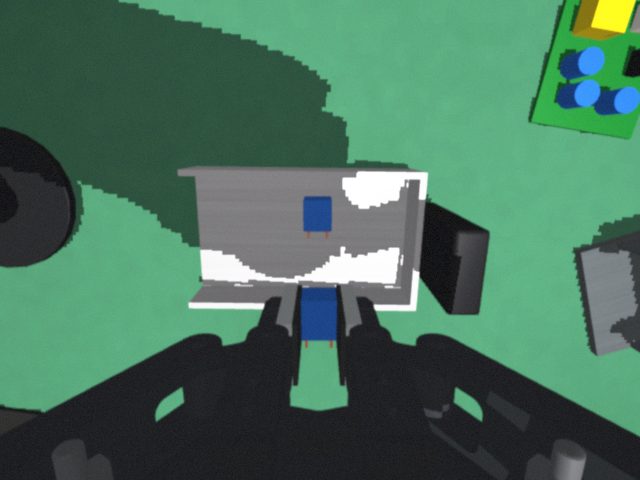

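```bash
python3 - <<'E'
from h import *
c=calibration("wrist");print(plane(c,(260,306),.028),plane(c,(210,306),.028),plane(c,(414,311),.028),plane(c,(320,170),.028)); relays(cv2.imread("pics/w7.png"),c,.018)
E
```

```text
[ 0.5967387  -0.08333198  0.028     ] [ 0.57054225 -0.08540568  0.028     ] [ 0.67770405 -0.07978503  0.028     ] [ 0.62261711 -0.01083351  0.028     ]
px [582.  63.] c [740.7  47.2] size [19.8 11.8] long axis 17.0
px [598.  98.] c [752.6  32.9] size [13.9 39.2] long axis -5.0
px [317. 213.] c [622.9 -33.8] size [14.6 17.3] long axis -86.0
px [318. 314.] c [628.1 -90.6] size [20.8 31.6] long axis -85.0
```

```bash
python3 -m crank '[[2,0,20,0,0,0,0],[0,0,20,0,0,0,0],[0,0,13,0,0,0,0],[0,0,2,0,0,0,0],[0,0,0,0,0,0,0.35],[0,0,0,0,0,0,0.35],[0,0,0,0,0,0,0.35],[0,0,0,0,0,0,0.35]]'; python3 -m crank '[[0,0,-20,0,0,0,0.35],[0,0,-25,0,0,0,0.35],[0,-10,-25,0,0,0,0.6],[-20,-20,0,0,0,0,0.6],[-40,-15,0,0,0,-5,0.6],[-40,0,0,0,0,-5,0.6],[-50,0,0,0,0,-5,0.6],[-50,0,0,0,0,-5,0.6]]';python3 - <<'E'
from h import *
cv2.imwrite("pics/scene8.png",read_camera("scene"));cv2.imwrite("pics/w8.png",read_camera("wrist"))
plan([.538,-.347,.225],target(-27),5)
E
```

```text
clock: 11.6
tcp_pos: [0.6267, -0.0629, 0.1879]
orientation: [0.0, 0.68, 0.733, 0.0]
wrist_force: [-0.4, -0.1, 0.2]
finger_gap: 0.0299
clock: 12.6
tcp_pos: [0.6214, -0.2626, 0.258]
orientation: [0.0, 0.542, 0.841, 0.0]
wrist_force: [0.7, -0.1, 0.4]
finger_gap: 0.051
dist 121.2 turn [ 0.2  0.2 51.1]
[-7.9, -22.0, 6.5, 0.03, 0.03, 10.21]
[-11.6, -20.3, 6.5, 0.03, 0.03, 10.21]
[-15.1, -17.9, 6.5, 0.03, 0.03, 10.21]
[-18.0, -14.9, 6.5, 0.03, 0.03, 10.21]
[-20.3, -11.5, 6.5, 0.03, 0.03, 10.21]
```

View pics/scene8.png

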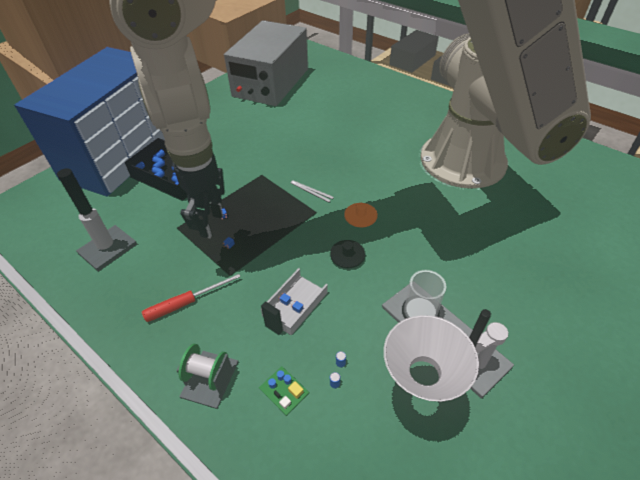

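```bash
python3 -m crank '[[-7.9,-22,6.5,0,0,10.2,0.6],[-11.6,-20.3,6.5,0,0,10.2,0.6],[-15.1,-17.9,6.5,0,0,10.2,0.6],[-18,-14.9,6.5,0,0,10.2,0.6],[-20.3,-11.5,6.5,0,0,10.2,0.6],[0,0,25,0,0,0,0.6],[0,0,19,0,0,0,0.6],[0,0,0,0,0,0,0.6]]' 40; python3 - <<'E'
from h import *
cv2.imwrite("pics/w9.png",read_camera("wrist"));p,r=frame();print(p,r.as_matrix()[:,1]);relays(cv2.imread("pics/w9.png"),calibration("wrist"))
E
```

```text
clock: 13.7
tcp_pos: [0.5364, -0.3411, 0.1794]
orientation: [-0.002, 0.851, 0.524, -0.001]
wrist_force: [0.3, -0.8, 0.1]
finger_gap: 0.0513
[ 0.53697094 -0.34155826  0.18062087] [ 0.89311408 -0.4498271  -0.00167797]
px [357.  62.] c [ 592.6 -265. ] size [19.4 16.1] long axis 6.0
px [329. 313.] c [ 541.7 -340.7] size [22.8 15.4] long axis 63.0
```

View pics/w9.png

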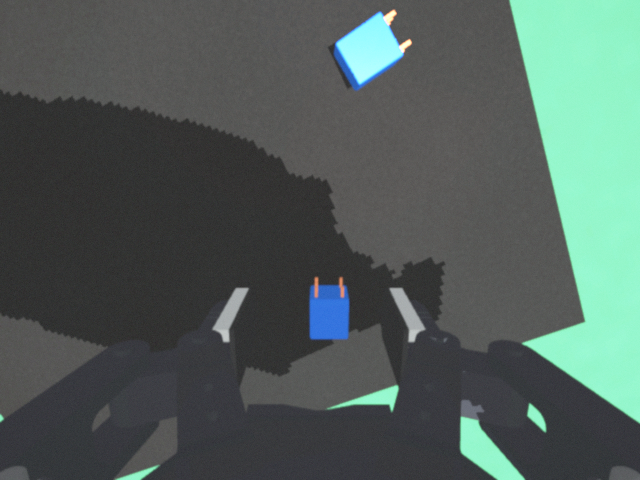

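```bash
python3 -m crank '[[0,3,0,0,0,0,0],[0,0,0,0,0,0,0],[0,0,0,0,0,0,0],[0,0,0,0,0,0,0],[0,0,-30,0,0,0,0],[0,0,-30,0,0,0,0],[0,0,0,0,0,0,0],[0,0,0,0,0,0,0]]' 40; python3 - <<'E'
from h import *
plan([.583,-.034,.242],target(4),8)
E
```

```text
clock: 14.75
tcp_pos: [0.5395, -0.3435, 0.2401]
orientation: [-0.001, 0.851, 0.524, -0.0]
wrist_force: [0.1, -0.3, -0.3]
finger_gap: 0.0131
dist 312.5 turn [ -0.1  -0.  -30.7]
[37.0, -12.6, -0.2, -0.01, -0.0, -3.84]
[37.7, -10.1, -0.2, -0.01, -0.0, -3.84]
[38.3, -7.5, -0.2, -0.01, -0.0, -3.84]
[38.8, -4.9, -0.2, -0.01, -0.0, -3.84]
[39.0, -2.3, -0.2, -0.01, -0.0, -3.84]
[39.1, 0.3, -0.2, -0.01, -0.0, -3.84]
[39.0, 2.9, -0.2, -0.01, -0.0, -3.84]
[38.7, 5.5, -0.2, -0.01, -0.0, -3.84]
```

```bash
python3 -m crank '[[37,-12.6,0,0,0,-3.8,0],[37.7,-10.1,0,0,0,-3.8,0],[38.3,-7.5,0,0,0,-3.8,0],[38.8,-4.9,0,0,0,-3.8,0],[39,-2.3,0,0,0,-3.8,0],[39.1,0.3,0,0,0,-3.8,0],[39,2.9,0,0,0,-3.8,0],[36,5.5,0,0,0,-3.8,0]]' 40; python3 - <<'E'
from h import *
cv2.imwrite("pics/w10.png",read_camera("wrist"));plan([.583,-.034,.187],target(4),1);c=calibration("wrist"); relays(cv2.imread("pics/w10.png"),c,.018)
E
```

```text
clock: 15.75
tcp_pos: [0.5833, -0.0354, 0.2392]
orientation: [-0.001, 0.683, 0.73, -0.001]
wrist_force: [0.8, 0.3, -0.8]
finger_gap: 0.0139
dist 52.2 turn [-0.2 -0.2  0.1]
[-2.3, -0.4, 52.2, -0.15, -0.21, 0.11]
px [503.  11.] c [658.2  99.1] size [23.6  9.3] long axis 36.0
px [636. 125.] c [730.5  53.2] size [3.3 9.9] long axis -74.0
px [634. 152.] c [733.2  40.5] size [ 5.3 10.4] long axis -74.0
px [393. 266.] c [622.3 -26.9] size [16.4 19.6] long axis -86.0
px [318. 309.] c [584.6 -53.6] size [20.2 30.4] long axis -85.0
px [391. 316.] c [624.5 -56.8] size [16.5 22.9] long axis -82.0
```

View pics/w10.png

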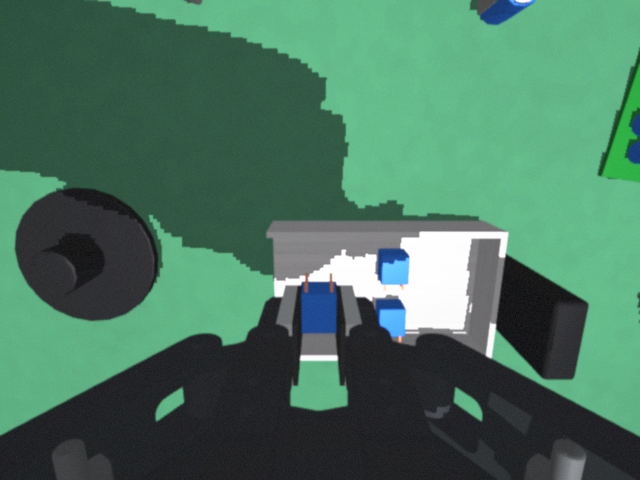

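```bash
python3 -m crank '[[-1,-3,20,0,0,0,0],[0,0,20,0,0,0,0],[0,0,11,0,0,0,0],[0,0,2,0,0,0,0],[0,0,0,0,0,0,0.3],[0,0,0,0,0,0,0.3],[0,0,0,0,0,0,0.3],[0,0,0,0,0,0,0.3]]'; python3 -m crank '[[0,0,-20,0,0,0,0.3],[0,0,-25,0,0,0,0.3],[-20,0,-20,0,0,0,0.6],[-40,0,0,0,0,0,0.6],[-40,0,0,0,0,0,0.6],[-40,0,0,0,0,0,0.6],[-40,0,0,0,0,0,0.6],[0,0,0,0,0,0,0.6]]';python3 - <<'E'
from h import *
im=read_camera("wrist");p=frame()[0];print(p)
cv2.imwrite("pics/scene11.png",read_camera("scene"));cv2.imwrite("pics/w11.png",im);relays(im,calibration("wrist"))
plan([.5905,-.270,.225],target(-85),8)
E
```

```text
clock: 16.8
tcp_pos: [0.5812, -0.0381, 0.1884]
orientation: [0.0, 0.684, 0.729, 0.0]
wrist_force: [-0.3, 0.1, -0.4]
finger_gap: 0.0255
clock: 17.8
tcp_pos: [0.5926, -0.2207, 0.2531]
orientation: [0.001, 0.686, 0.728, 0.0]
wrist_force: [0.4, 0.4, 0.0]
finger_gap: 0.0512
[ 0.59238494 -0.21903083  0.25291015]
px [312. 319.] c [ 591.9 -256.6] size [17.8 22.4] long axis -83.0
dist 59.1 turn [-0.  -0.  88.6]
[-6.5, -0.6, 3.5, -0.01, -0.0, 11.08]
[-6.5, 0.6, 3.5, -0.01, -0.0, 11.08]
[-6.2, 1.9, 3.5, -0.01, -0.0, 11.08]
[-5.8, 3.0, 3.5, -0.01, -0.0, 11.08]
[-5.1, 4.1, 3.5, -0.01, -0.0, 11.08]
[-4.2, 5.0, 3.5, -0.01, -0.0, 11.08]
[-3.2, 5.7, 3.5, -0.01, -0.0, 11.08]
[-2.0, 6.2, 3.5, -0.01, -0.0, 11.08]
```

View pics/scene11.png

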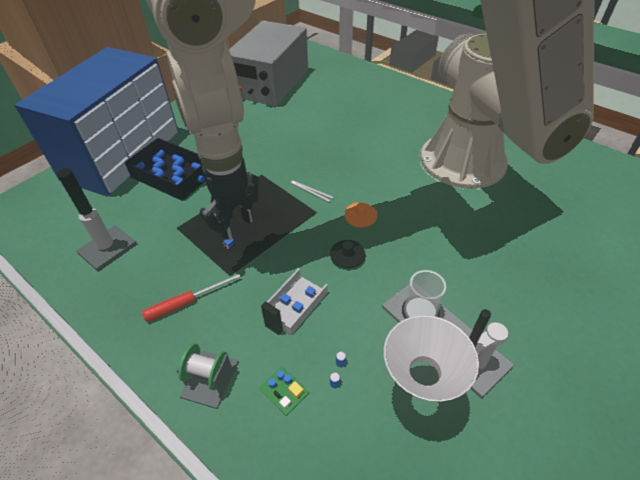

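```bash
python3 -m crank '[[-6.5,-0.6,3.5,0,0,10.6,0.6],[-6.5,0.6,3.5,0,0,10.6,0.6],[-6.2,1.9,3.5,0,0,10.6,0.6],[-5.8,3,3.5,0,0,10.6,0.6],[-5.1,4.1,3.5,0,0,10.6,0.6],[-4.2,5,3.5,0,0,10.6,0.6],[-3.2,5.7,3.5,0,0,10.6,0.6],[-2,6.2,3.5,0,0,10.6,0.6]]' 40; python3 - <<'E'
from h import *
cv2.imwrite("pics/w12.png",read_camera("wrist"));p,r=frame();print(p,r.as_matrix()[:,1]);relays(cv2.imread("pics/w12.png"),calibration("wrist"))
plan([.591,-.2685,.18],target(-85),2)
E
```

```text
clock: 18.9
tcp_pos: [0.5925, -0.2683, 0.225]
orientation: [-0.0, 0.997, 0.075, -0.0]
wrist_force: [-0.2, 0.0, -0.1]
finger_gap: 0.0514
[ 0.59235497 -0.26906995  0.22443742] [ 1.43907411e-01 -9.89591032e-01 -4.97209291e-04]
px [310. 272.] c [ 595.4 -264.5] size [21.5 15.7] long axis 6.0
dist 44.5 turn [-0.   0.   3.3]
[-0.6, -0.4, 22.2, -0.01, 0.02, 1.64]
[-0.6, -0.4, 22.2, -0.01, 0.02, 1.64]
```

View pics/w12.png

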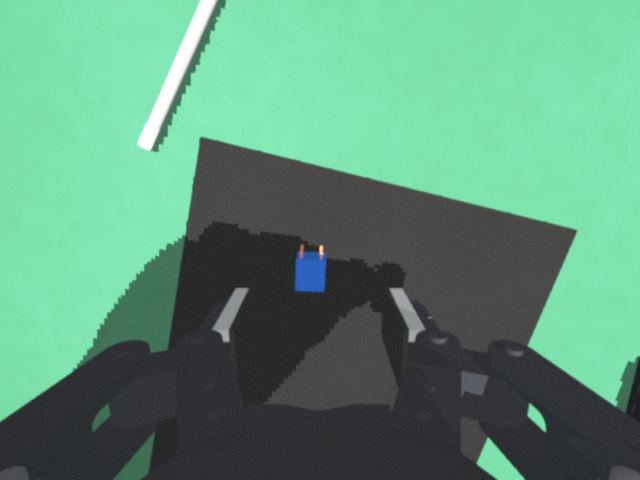

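```bash
python3 -m crank '[[1,-2,23,0,0,0,0.6],[0,-1,21,0,0,0,0.6],[0,0,0,0,0,0,0.6],[0,0,0,0,0,0,0],[0,0,0,0,0,0,0],[0,0,0,0,0,0,0],[0,0,0,0,0,0,0],[0,0,0,0,0,0,0]]' 40;  python3 -m crank '[[0,0,-30,0,0,0,0],[0,0,-30,0,0,0,0],[0,0,0,0,0,-10,0],[0,0,0,0,0,-10,0],[0,0,0,0,0,-10,0],[0,0,0,0,0,-10,0],[0,0,0,0,0,-10,0],[0,0,0,0,0,-10,0]]' 40;python3 - <<'E'
from h import *
cv2.imwrite("pics/w13.png",read_camera("wrist"));
plan([.583,-.069,.242],target(4),5)
E
```

```text
clock: 19.95
tcp_pos: [0.5935, -0.267, 0.1824]
orientation: [0.001, 0.997, 0.077, 0.001]
wrist_force: [-0.5, 1.6, 5.9]
finger_gap: 0.0135
clock: 20.95
tcp_pos: [0.5927, -0.2669, 0.2409]
orientation: [-0.0, 0.823, 0.568, -0.0]
wrist_force: [0.0, -0.7, 0.2]
finger_gap: 0.014
dist 198.1 turn [ -0.   -0.  -24.5]
[36.4, -15.7, -0.2, -0.0, -0.0, -4.91]
[37.6, -12.5, -0.2, -0.0, -0.0, -4.91]
[38.5, -9.3, -0.2, -0.0, -0.0, -4.91]
[39.2, -5.9, -0.2, -0.0, -0.0, -4.91]
[39.5, -2.6, -0.2, -0.0, -0.0, -4.91]
```

View pics/w13.png

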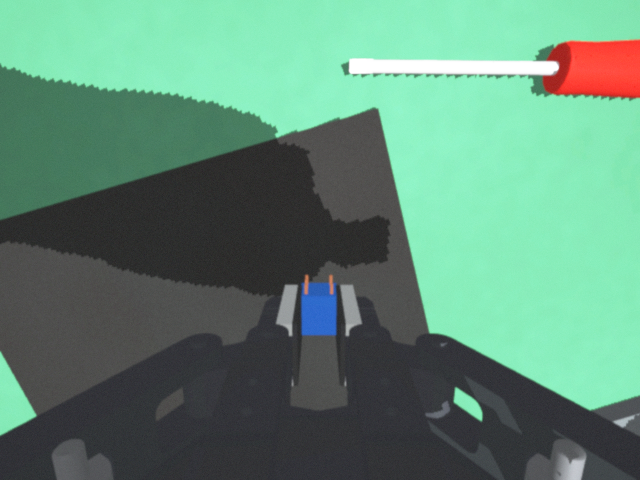

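```bash
python3 -m crank '[[37,-15.7,0,0,0,-4.9,0],[38,-12.5,0,0,0,-4.9,0],[38.5,-9.3,0,0,0,-4.9,0],[39.2,-5.9,0,0,0,-4.9,0],[39.5,-3.5,0,0,0,-4.9,0],[0,0,0,0,0,0,0],[0,0,0,0,0,0,0],[0,0,0,0,0,0,0]]' 40; python3 - <<'E'
from h import *
cv2.imwrite("pics/w14.png",read_camera("wrist"));plan([.581,-.066,.189],target(4),1);c=calibration("wrist"); relays(cv2.imread("pics/w14.png"),c,.018)
E
```

```text
clock: 22.0
tcp_pos: [0.585, -0.0689, 0.2411]
orientation: [0.0, 0.687, 0.727, 0.0]
wrist_force: [0.6, 0.7, 0.1]
finger_gap: 0.0136
dist 52.2 turn [ 0.   0.  -0.8]
[3.2, -3.8, 52.0, 0.02, 0.01, -0.78]
px [394. 205.] c [622.1 -32.8] size [16.4 17.7] long axis -87.0
px [314. 208.] c [580.8 -36.4] size [14.6 17.2] long axis -87.0
px [392. 260.] c [624.3 -62.7] size [16.3 20.3] long axis -84.0
px [318. 310.] c [586.4 -93.1] size [19.8 30.8] long axis -87.0
```

View pics/w14.png

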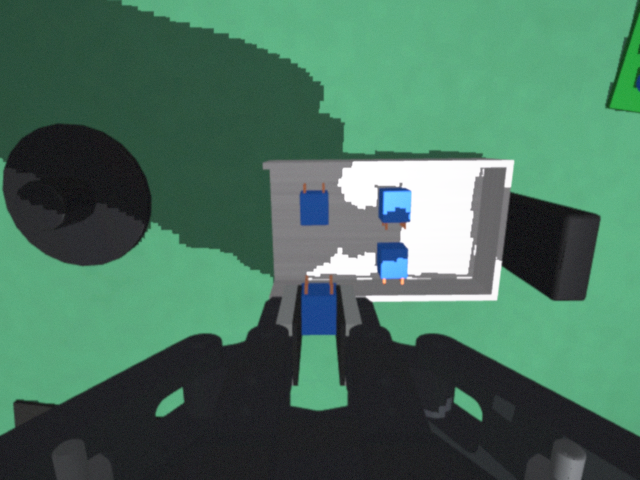

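```bash
python3 -m crank '[[2,-4,20,0,0,0,0],[1,0,20,0,0,0,0],[0,0,11,0,0,0,0],[0,0,2,0,0,0,0],[0,0,0,0,0,0,0.3],[0,0,0,0,0,0,0.3],[0,0,0,0,0,0,0.3],[0,0,0,0,0,0,0.3]]'; python3 -m crank '[[0,0,-20,0,0,0,0.3],[0,0,-30,0,0,0,0.3],[0,0,-45,0,0,0,0.6],[20,0,-45,0,0,0,0.6],[40,0,-45,0,0,0,0.6],[45,0,-45,0,0,0,0.6],[50,0,-20,0,0,0,0.6],[0,0,0,0,0,0,0.6]]';python3 - <<'E'
from h import *
im=read_camera("wrist")
cv2.imwrite("pics/scene15.png",read_camera("scene"));cv2.imwrite("pics/w15.png",im)
plan([.562,.273,.43],target(67),6)
E
```

```text
clock: 23.05
tcp_pos: [0.5807, -0.0651, 0.1884]
orientation: [0.0, 0.686, 0.728, 0.0]
wrist_force: [-0.1, -0.1, 1.1]
finger_gap: 0.0257
clock: 24.05
tcp_pos: [0.5713, 0.0918, 0.4398]
orientation: [0.001, 0.684, 0.729, 0.002]
wrist_force: [0.1, -0.9, -0.4]
finger_gap: 0.051
dist 184.1 turn [  0.    0.  -63.6]
[30.7, 0.3, 1.2, 0.0, 0.0, -10.59]
[30.1, 5.9, 1.2, 0.0, 0.0, -10.59]
[28.5, 11.3, 1.2, 0.0, 0.0, -10.59]
[25.9, 16.4, 1.2, 0.0, 0.0, -10.59]
[22.5, 20.9, 1.2, 0.0, 0.0, -10.59]
[18.3, 24.6, 1.2, 0.0, 0.0, -10.59]
```

View pics/w15.png

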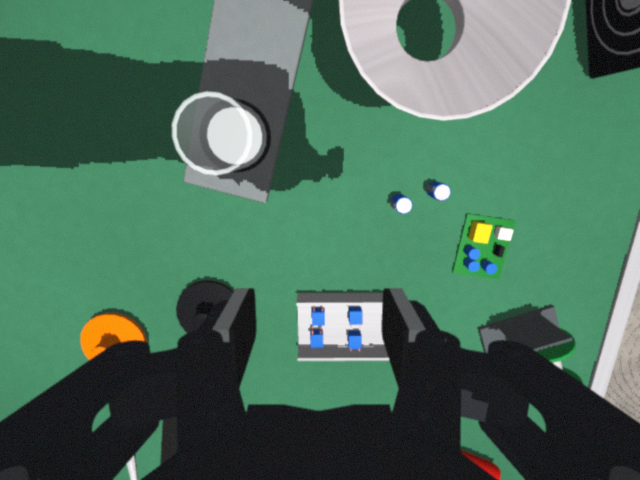

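View pics/scene15.png

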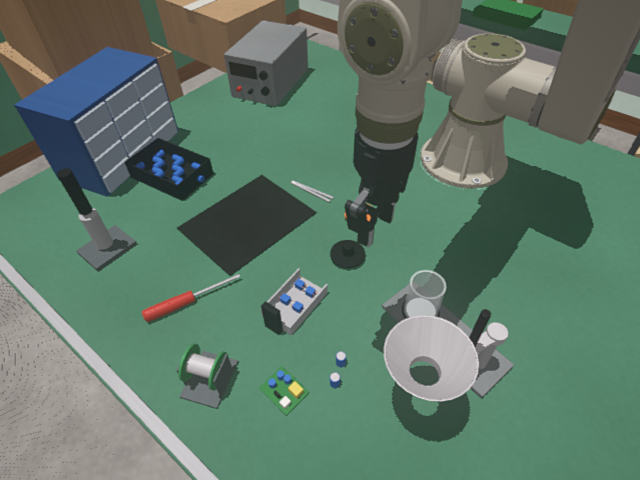

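```bash
python3 -m crank '[[30.7,0.3,0,0,0,-10.6,0.6],[30.1,5.9,0,0,0,-10.6,0.6],[28.5,11.3,0,0,0,-10.6,0.6],[25.9,16.4,0,0,0,-10.6,0.6],[22.5,20.9,0,0,0,-10.6,0.6],[18.3,24.6,0,0,0,-10.6,0.6],[0,0,0,0,0,0,0.6],[0,0,0,0,0,0,0.6]]' 40; python3 - <<'E'
from h import *
cv2.imwrite("pics/w16.png",read_camera("wrist"));p,r=frame();print(p,r.as_matrix()[:,1])
E
```

```text
clock: 25.15
tcp_pos: [0.5627, 0.2714, 0.4362]
orientation: [-0.001, 0.201, 0.98, -0.001]
wrist_force: [0.1, 0.1, -0.8]
finger_gap: 0.0511
[0.56271452 0.27121895 0.43653476] [ 0.39436382  0.91895368 -0.0011461 ]
```

View pics/w16.png

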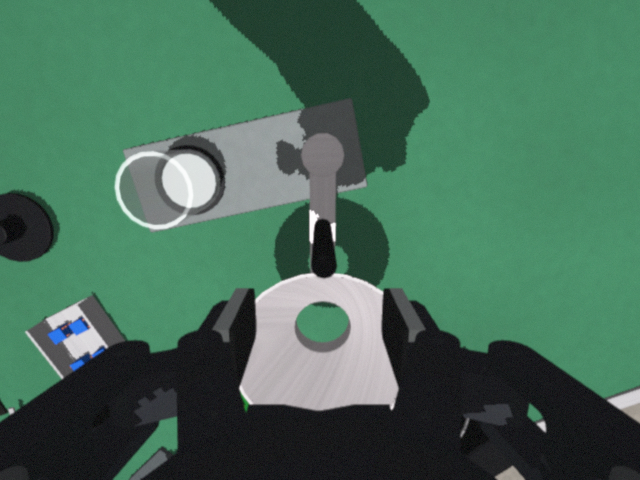

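```bash
python3 - <<'E'
from h import *
c=calibration("wrist");a=calibration("scene")
print(plane(c,(323,267),.218),"post",plane(c,(323,154),.1225),"tube",plane(c,(154,190),.102),plane(c,(188,179),.017))
E
```

```text
[0.56150911 0.27400656 0.218     ] post [0.51103735 0.29659796 0.1225    ] tube [0.48390871 0.15983785 0.102     ] [0.48255005 0.1591513  0.017     ]
```

```bash
python3 -m crank '[[0,2,25,0,0,0,0.6],[0,0,25,0,0,0,0.6],[0,0,20,0,0,0,0.6],[0,0,8,0,0,0,0.6],[0,0,0,0,0,0,0],[0,0,0,0,0,0,0],[0,0,0,0,0,0,0],[0,0,0,0,0,0,0]]' 20; python3 - <<'E'
from h import *
p,r=frame();print(p)
H=np.array([.511,.2945]); v=p[:2]-H; print(np.linalg.norm(v),np.degrees(np.arctan2(v[1],v[0])))
# arc of 80 deg CW in 8 rows: shifts in tool axes
a0=np.arctan2(v[1],v[0]); rad=np.linalg.norm(v)
T=np.array([.484,.1585])-H; a1=np.arctan2(T[1],T[0]); print("end",np.degrees(a1), H+rad*np.array([np.cos(a1),np.sin(a1)]))
n=10; da=(a1-a0)/n
for k in range(n):
    w=H+rad*np.array([np.cos(a0+da*(k+1)),np.sin(a0+da*(k+1))])-(H+rad*np.array([np.cos(a0+da*k),np.sin(a0+da*k)]))
    rk=r*R.from_euler('z',-np.degrees(da)*k,degrees=True)
    print(rk.inv().apply(np.append(w*1000,0)).round(1),-np.degrees(da))
E
```

```text
clock: 26.2
tcp_pos: [0.5634, 0.2743, 0.3603]
orientation: [0.001, 0.2, 0.98, 0.0]
wrist_force: [0.4, -2.8, 4.3]
finger_gap: 0.013
[0.56343794 0.27426445 0.36032839]
0.05620689082053182 -21.101363983372337
end -101.22889182153875 [0.50005489 0.23936907]
[ 0.3 -7.8 -0. ] 8.012752783816643
[ 0.3 -7.8 -0. ] 8.012752783816643
[ 0.3 -7.8 -0. ] 8.012752783816643
[ 0.3 -7.8 -0. ] 8.012752783816643
[ 0.3 -7.8 -0. ] 8.012752783816643
[ 0.3 -7.8 -0. ] 8.012752783816643
[ 0.3 -7.8 -0. ] 8.012752783816643
[ 0.3 -7.8 -0. ] 8.012752783816643
[ 0.3 -7.8 -0. ] 8.012752783816643
[ 0.3 -7.8 -0. ] 8.012752783816643
```

```bash
python3 -m crank '[[0.3,-7.8,0,0,0,8,0],[0.3,-7.8,0,0,0,8,0],[0.3,-7.8,0,0,0,8,0],[0.3,-7.8,0,0,0,8,0],[0.3,-7.8,0,0,0,8,0],[0.3,-7.8,0,0,0,8,0],[0.3,-7.8,0,0,0,8,0],[0.3,-7.8,0,0,0,8,0]]' 20;python3 -m crank '[[0.3,-7.8,0,0,0,8,0],[0.3,-7.8,0,0,0,8,0],[0,-2,0,0,0,0,0],[0,0,0,0,0,0,0],[0,0,0,0,0,0,0],[0,0,0,0,0,0,0],[0,0,0,0,0,0,0],[0,0,0,0,0,0,0]]' 20; python3 - <<'E'
from h import *
cv2.imwrite("pics/scene17.png",read_camera("scene"));cv2.imwrite("pics/side17.png",read_camera("side"))
E
```

```text
clock: 27.2
tcp_pos: [0.5159, 0.2393, 0.3603]
orientation: [0.001, 0.69, 0.724, 0.001]
wrist_force: [0.9, 0.9, 3.5]
finger_gap: 0.0134
clock: 28.2
tcp_pos: [0.4994, 0.2404, 0.3603]
orientation: [0.001, 0.782, 0.623, 0.002]
wrist_force: [4.7, -1.7, 3.3]
finger_gap: 0.0135
```

View pics/scene17.png

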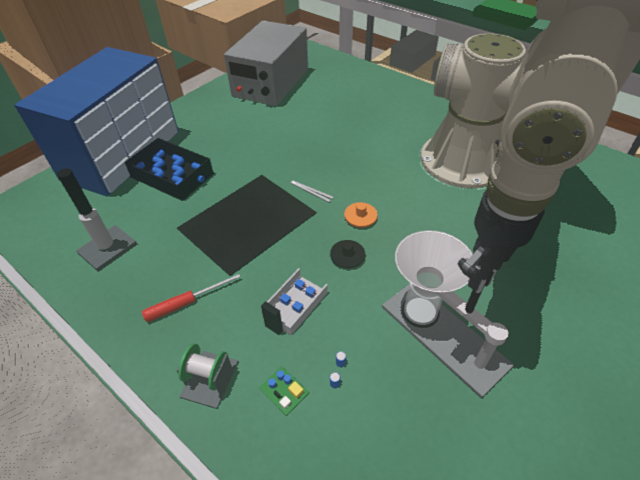

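View pics/side17.png

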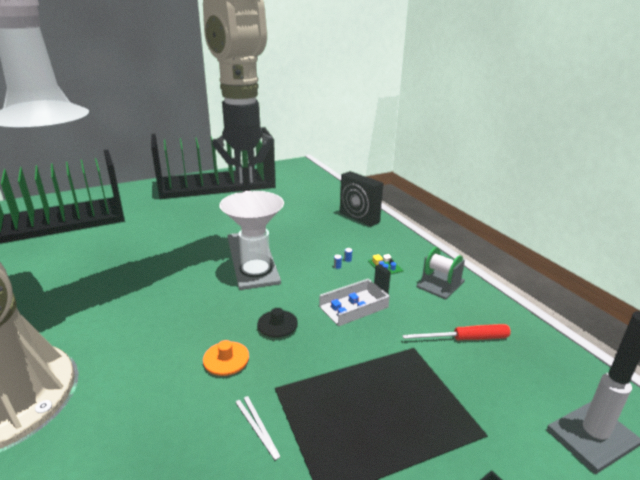

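```bash
python3 -m crank '[[0,1,0,0,0,0,0.4],[0,0,0,0,0,0,0.4],[0,0,0,0,0,0,0.4],[0,0,-25,0,0,0,0.4],[0,0,-30,0,0,0,0.6],[0,0,-25,0,0,0,0.6],[0,0,0,0,0,0,0.6],[0,0,0,0,0,0,0.6]]' 20; python3 - <<'E'
from h import *
im=read_camera("wrist");cv2.imwrite("pics/w18.png",im);cv2.imwrite("pics/scene18.png",read_camera("scene"))
plan([.683,-.0425,.34],target(4),8)
E
```

```text
clock: 29.3
tcp_pos: [0.4989, 0.2401, 0.4382]
orientation: [-0.0, 0.783, 0.622, -0.001]
wrist_force: [1.1, 0.1, -0.7]
finger_gap: 0.0513
dist 351.2 turn [ -0.1   0.  -17. ]
[-29.2, 30.4, 12.2, -0.02, 0.01, -2.13]
[-30.3, 29.3, 12.2, -0.02, 0.01, -2.13]
[-31.4, 28.2, 12.2, -0.02, 0.01, -2.13]
[-32.4, 27.0, 12.2, -0.02, 0.01, -2.13]
[-33.4, 25.8, 12.2, -0.02, 0.01, -2.13]
[-34.3, 24.5, 12.2, -0.02, 0.01, -2.13]
[-35.2, 23.2, 12.2, -0.02, 0.01, -2.13]
[-36.0, 21.9, 12.2, -0.02, 0.01, -2.13]
```

View pics/w18.png

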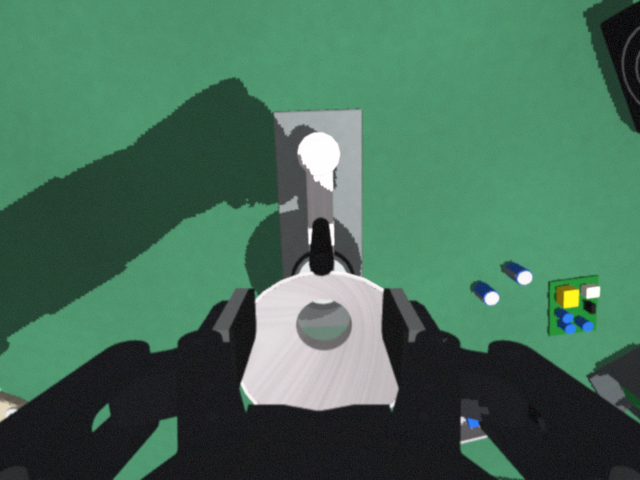

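View pics/scene18.png

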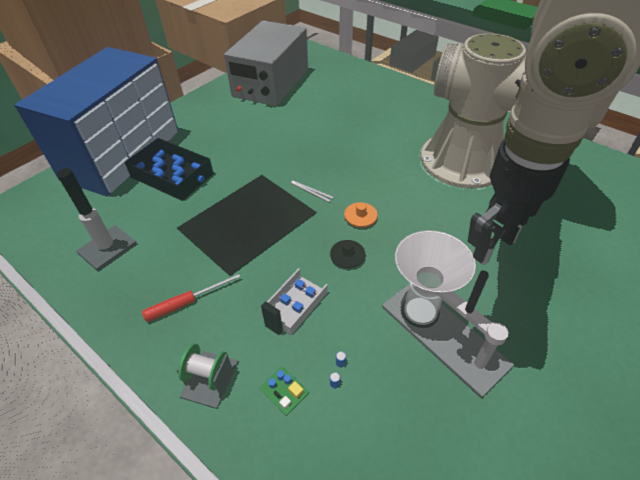

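```bash
python3 -m crank '[[-29.2,30.4,12,0,0,-2.1,0.6],[-30.3,29.3,12,0,0,-2.1,0.6],[-31.4,28.2,12,0,0,-2.1,0.6],[-32.4,27,12,0,0,-2.1,0.6],[-33.4,25.8,12,0,0,-2.1,0.6],[-34.3,24.5,12,0,0,-2.1,0.6],[-35.2,23.2,12,0,0,-2.1,0.6],[-36,21.9,12,0,0,-2.1,0.6]]' 20; python3 - <<'E'
from h import *
im=read_camera("wrist");cv2.imwrite("pics/w19.png",im); print(frame()[0])
c=calibration("scene"); print("mouth",plane(c,(434.5,265),.171))
E
```

```text
clock: 30.4
tcp_pos: [0.6833, -0.0439, 0.3413]
orientation: [-0.001, 0.683, 0.73, -0.0]
wrist_force: [0.3, -0.2, -0.2]
finger_gap: 0.0514
[ 0.68521242 -0.04839788  0.33875577]
mouth [0.49429761 0.16320803 0.171     ]
```

View pics/w19.png

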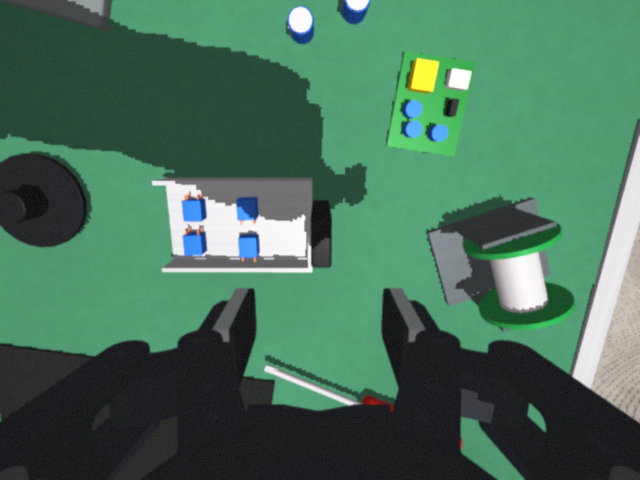

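```bash
python3 - <<'E'
from h import *
c=calibration("wrist"); im=cv2.imread("pics/w19.png")
print(frame()[0])
for uv in((312,201),(331,202),(329,266),(311,268),(322,234)): print(plane(c,uv,.072))
print("spool base",plane(c,(430,232),.0),plane(c,(463,240),.08),plane(c,(480,312),.06))
print("walls",plane(c,(235,180),.028),plane(c,(235,271),.028))
cv2.imwrite("pics/c19.png",cv2.resize(im[160:300,140:600],None,fx=1.7,fy=1.7*1.0,interpolation=cv2.INTER_CUBIC))
E
```

```text
[ 0.68521242 -0.04839788  0.33875577]
[ 0.67866961 -0.01957243  0.072     ]
[ 0.69070087 -0.01942952  0.072     ]
[ 0.69249484 -0.06204224  0.072     ]
[ 0.6806823  -0.06421355  0.072     ]
[ 0.68641208 -0.0405832   0.072     ]
spool base [ 0.77889992 -0.0504579   0.        ] [ 0.77472224 -0.03675927  0.08      ] [ 0.80401151 -0.09376182  0.06      ]
walls [ 0.62042444 -0.01443053  0.028     ] [ 0.62087492 -0.08575965  0.028     ]
```

View pics/c19.png

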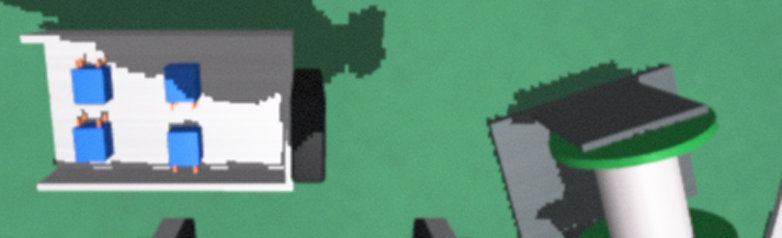

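```bash
python3 -m crank '[[0,0,0,0,0,0,0.6],[4,0,35,0,0,0,0.6],[0,0,35,0,0,0,0.6],[0,0,25,0,0,0,0.6],[0,0,0,0,0,0,0.6],[0,0,0,0,0,0,0.6],[0,0,0,0,0,0,0.6],[0,0,0,0,0,0,0.6]]' 20; python3 - <<'E'
from h import *
im=read_camera("wrist");cv2.imwrite("pics/w20.png",im); print(frame()[0])
E
```

```text
clock: 31.45
tcp_pos: [0.6831, -0.0387, 0.2496]
orientation: [0.001, 0.684, 0.73, 0.001]
wrist_force: [-0.3, 0.2, -0.3]
finger_gap: 0.0509
[ 0.68303894 -0.03873989  0.24929491]
```

View pics/w20.png

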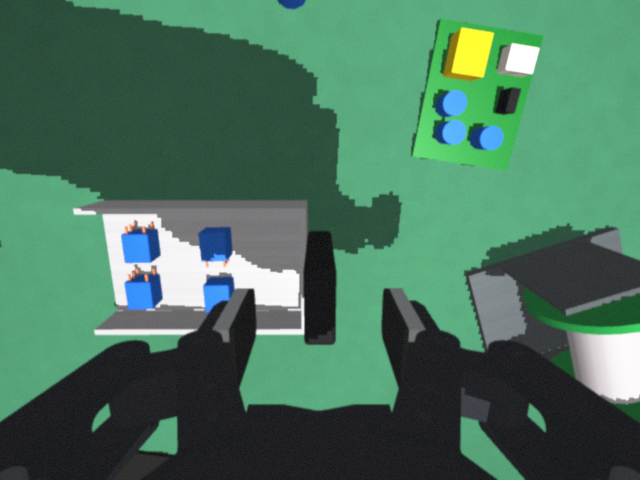

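```bash
python3 - <<'E'
from h import *
c=calibration("wrist")
for uv in((308,233),(332,233),(335,342),(306,342)): print(plane(c,uv,.072))
E
python3 -m crank '[[-4,1,20,0,0,0,0.6],[0,0,20,0,0,0,0.6],[0,0,0,0,0,0,0.6],[0,0,0,0,0,0,0],[0,0,0,0,0,0,0],[0,0,0,0,0,0,0],[0,0,0,0,0,0,0],[0,0,0,0,0,0,0]]' 80
```

```text
[ 0.67718511 -0.00879499  0.072     ]
[ 0.68676927 -0.00816382  0.072     ]
[ 0.69173859 -0.05656592  0.072     ]
[ 0.67918256 -0.05738559  0.072     ]
clock: 32.5
tcp_pos: [0.6845, -0.0427, 0.2096]
orientation: [0.001, 0.684, 0.73, 0.001]
wrist_force: [0.2, 0.5, 5.6]
finger_gap: 0.0127
```

```bash
python3 -m crank '[[0,0,-4,0,0,0,0],[0,0,-8,0,0,0,0],[0,0,-15,1,0,0,0],[0,0,-25,2,0,0,0],[0,0,-35,2,0,0,0],[0,0,-35,1,0,0,0],[0,0,-35,0,0,0,0],[0,0,-25,0,0,0,0]]' 80; python3 - <<'E'
from h import *
im=read_camera("wrist");cv2.imwrite("pics/w21.png",im); cv2.imwrite("pics/side21.png",read_camera("side"));p,r=frame();print(p,r.as_matrix().round(3))
v=np.array([0,-127,206.6])/1000; sp=p+r.apply(v);print("spout",sp)
t=np.array([.512,.158,.200]);print("to go world",t-sp,"tool",r.inv().apply(t-sp)*1000)
E
```

```text
clock: 33.5
tcp_pos: [0.6957, -0.0418, 0.3915]
orientation: [-0.035, 0.683, 0.729, -0.038]
wrist_force: [1.3, -0.7, -3.1]
finger_gap: 0.0131
[ 0.69618212 -0.04190948  0.39314204] [[-0.066  0.993 -0.099]
 [ 0.998  0.065 -0.008]
 [-0.001 -0.099 -0.995]]
spout [ 0.54970153 -0.05177522  0.200117  ]
to go world [-3.77015346e-02  2.09775217e-01 -1.16999687e-04] tool [211.79573583 -23.76390754   2.21453369]
```

View pics/w21.png

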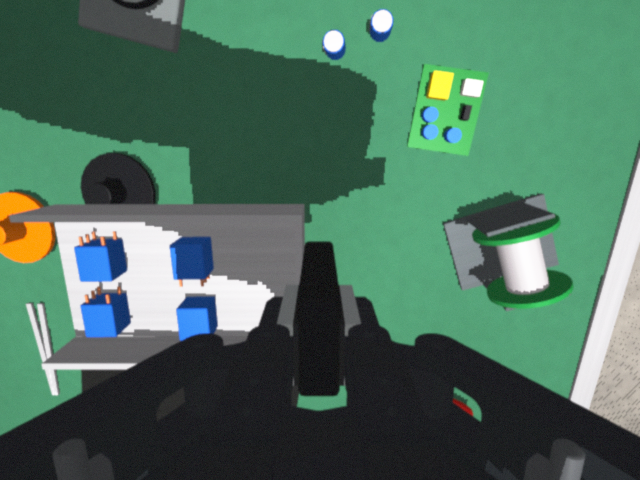

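View pics/side21.png

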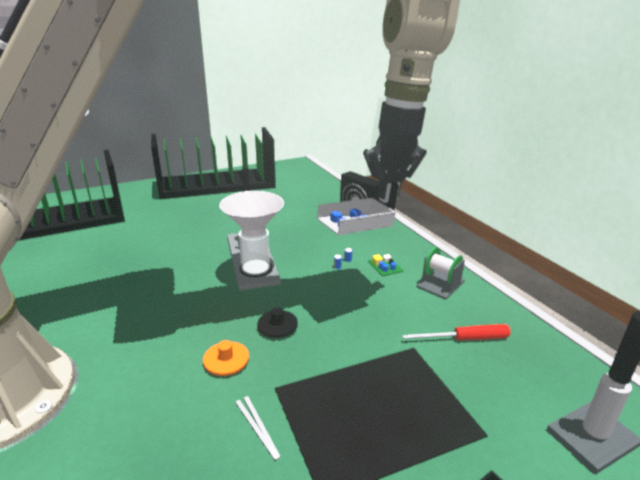

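```bash
python3 -m crank '[[6,-1,0,0,0,0,0],[14,-2,0,0,0,0,0],[22,-3,0,0,0,0,0],[26,-3,0,0,0,0,0],[28,-3,0,0,0,0,0],[28,-3,0,0,0,0,0],[28,-3,0,0,0,0,0],[26,-3,0,0,0,0,0]]' 80;python3 -m crank '[[18,-2,0,0,0,0,0],[10,-1,1,0,0,0,0],[5,0,1,0,0,0,0],[1,0,0,0,0,0,0],[0,0,0,0,0,0,0],[0,0,0,0,0,0,0],[0,0,0,0,0,0,0],[0,0,0,0,0,0,0]]' 80; python3 - <<'E'
from h import *
np.set_printoptions(precision=4,suppress=True)
for n in("wrist","side","scene"): cv2.imwrite(f"pics/{n}22.png",read_camera(n))
p,r=frame();print(p,get_state()["joint_pos"])
v=np.array([0,-127,206.6])/1000; sp=p+r.apply(v);print("spout",sp)
for d in(4,5,3):
    dR=R.from_rotvec([-d,0,0],degrees=True); print(d,(v-dR.apply(v))*1000)
E
```

```text
clock: 34.6
tcp_pos: [0.6621, 0.1373, 0.392]
orientation: [-0.036, 0.682, 0.73, -0.038]
wrist_force: [-0.3, -0.4, -3.3]
finger_gap: 0.0131
clock: 35.6
tcp_pos: [0.6577, 0.1678, 0.3902]
orientation: [-0.036, 0.683, 0.729, -0.038]
wrist_force: [-0.0, 0.5, -2.7]
finger_gap: 0.0134
[0.6577 0.168  0.3902] [0.1307 0.5903 0.4363 1.5212 0.0069 1.6357]
spout [0.5101 0.1584 0.198 ]
4 [  0.     -14.7211  -8.3558]
5 [  0.     -18.4896 -10.2826]
3 [  0.     -10.9867  -6.3635]
```

View pics/scene22.png

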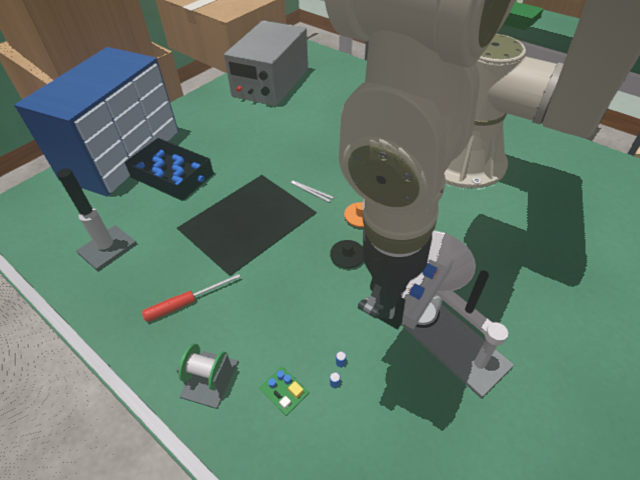

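View pics/side22.png

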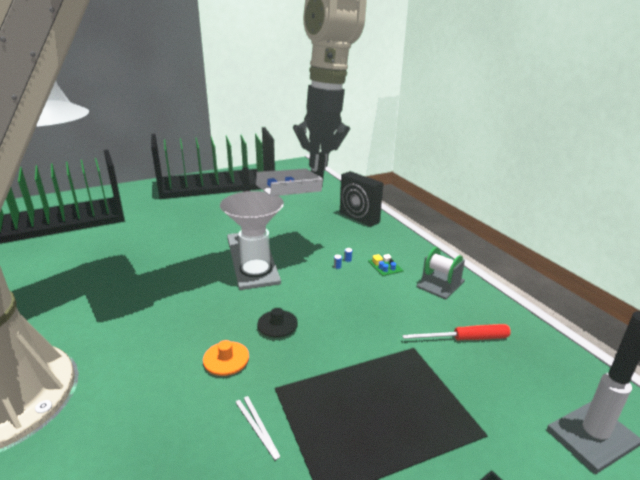

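View pics/wrist22.png

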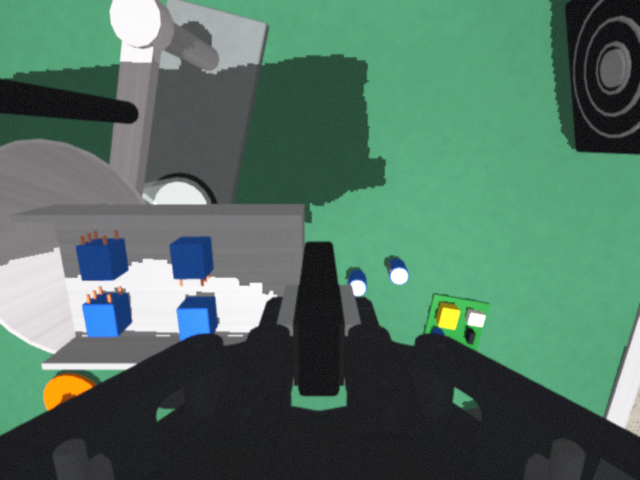

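```bash
python3 -m crank '[[0,-14.7,-8.4,-4,0,0,0],[0,-14.7,-8.4,-4,0,0,0],[0,-14.7,-6.4,-4,0,0,0],[0,-14.7,-5.4,-4,0,0,0],[0,-11,-4.4,-3,0,0,0],[0,-7.3,-4.3,-2,0,0,0],[0,-7.3,-4.3,-2,0,0,0],[0,-7.3,-4.3,-2,0,0,0]]' 80; python3 - <<'E'
from h import *
np.set_printoptions(precision=4,suppress=True)
for n in("wrist","side"): cv2.imwrite(f"pics/{n}23.png",read_camera(n))
p,r=frame();print(p,get_state()["joint_pos"])
v=np.array([0,-127,206.6])/1000; sp=p+r.apply(v);print("spout",sp,"tilt",np.degrees(np.arcsin(r.as_matrix()[2,1])))
E
```

```text
clock: 36.75
tcp_pos: [0.5627, 0.1619, 0.428]
orientation: [0.113, 0.674, 0.72, 0.121]
wrist_force: [0.0, -0.2, -3.6]
finger_gap: 0.0128
[0.5622 0.1619 0.4283] [ 0.1492  0.1646 -0.1247  0.9508 -0.027   1.6496]
spout [0.5095 0.1585 0.1916] tilt 19.00273347889826
```

View pics/wrist23.png

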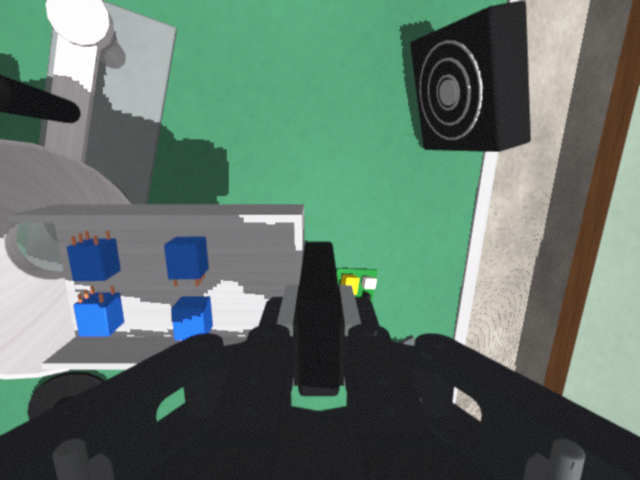

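View pics/side23.png

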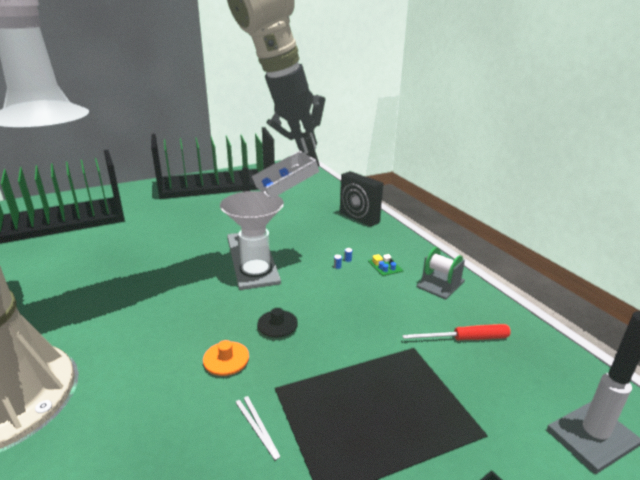

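```bash
python3 -m crank '[[0,-5.5,-2.5,-1.5,0,0,0],[0,-5.5,-2.5,-1.5,0,0,0],[0,-5.5,-2.5,-1.5,0,0,0],[0,-5.5,-2.5,-1.5,0,0,0],[0,0,0,0,0,0,0],[0,0,0,0,0,0,0],[0,0,0,0,0,0,0],[0,0,0,0,0,0,0]]' 80; python3 - <<'E'
from h import *
np.set_printoptions(precision=4,suppress=True)
for n in("wrist","side"): cv2.imwrite(f"pics/{n}24.png",read_camera(n))
p,r=frame()
v=np.array([0,-127,206.6])/1000; sp=p+r.apply(v);print("spout",sp,"tilt",np.degrees(np.arcsin(r.as_matrix()[2,1])))
E
```

```text
clock: 37.85
tcp_pos: [0.5397, 0.1603, 0.4292]
orientation: [0.148, 0.667, 0.713, 0.158]
wrist_force: [0.0, 0.6, -2.6]
finger_gap: 0.013
spout [0.5119 0.1585 0.1883] tilt 24.99123523282553
```

View pics/wrist24.png

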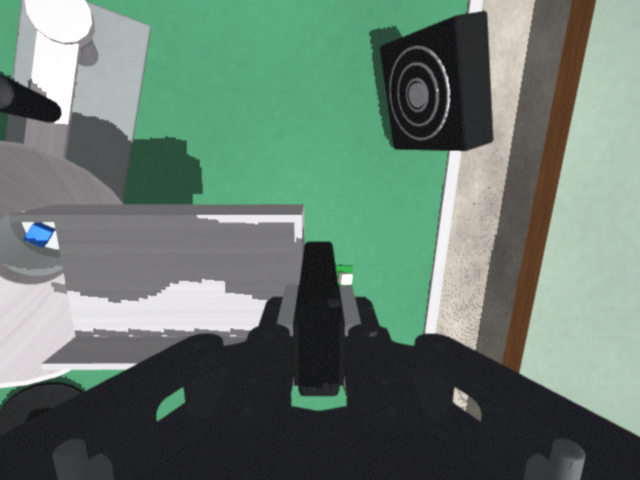

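Scoop is empty already; a relay is visible through the funnel's hole at (38,233). Check the side view.

```bash
python3 - <<'E'
from h import *
a=read_camera("side");b=read_camera("scene")
a=cv2.resize(a[160:310,180:330],None,fx=4,fy=4,interpolation=cv2.INTER_CUBIC);cv2.imwrite("pics/z25.png",a);cv2.imwrite("pics/scene25.png",b)
E
```

```text
(no output)
```

View pics/z25.png

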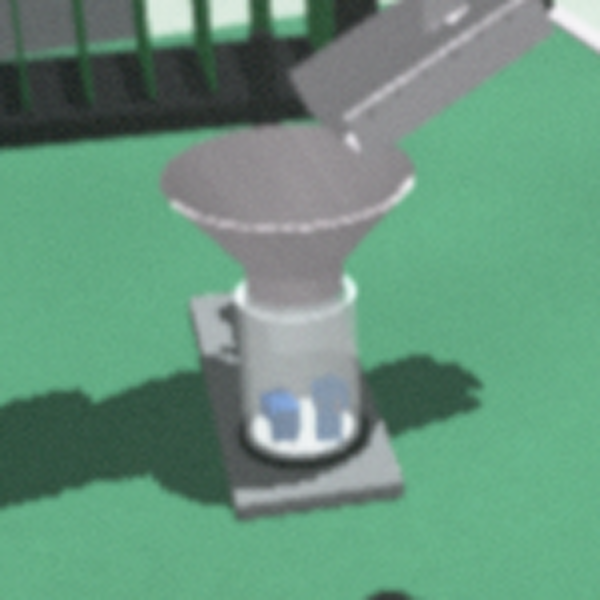

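View pics/scene25.png

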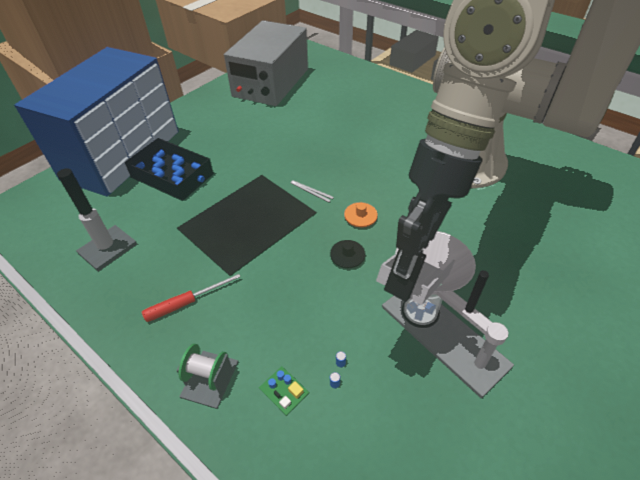

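```bash
python3 -m crank '[[0,14.1,5,4,0,0,0],[0,14.1,5,4,0,0,0],[0,14.1,9.4,4,0,0,0],[0,14.1,9.4,4,0,0,0],[0,14.1,9.4,4,0,0,0],[0,14.1,9.4,4,0,0,0],[0,3.6,2.3,1,0,0,0],[0,0,0,0,0,0,0]]' 80; python3 - <<'E'
from h import *
im=read_camera("wrist");cv2.imwrite("pics/w26.png",im)
p,r=frame();print(p,r.as_matrix().round(3))
plan([.6845,-.0427,.36],target(4),8)
E
```

```text
clock: 39.05
tcp_pos: [0.6354, 0.1666, 0.4023]
orientation: [0.0, 0.684, 0.73, 0.0]
wrist_force: [-0.1, 0.1, -2.8]
finger_gap: 0.013
[0.63503646 0.16667703 0.40291048] [[-0.066  0.998  0.001]
 [ 0.998  0.066  0.   ]
 [ 0.     0.001 -1.   ]]
dist 219.4 turn [ 0.1 -0.  -0.2]
[-26.5, 4.4, 5.4, 0.01, -0.0, -0.03]
[-26.5, 4.4, 5.4, 0.01, -0.0, -0.03]
[-26.5, 4.4, 5.4, 0.01, -0.0, -0.03]
[-26.5, 4.4, 5.4, 0.01, -0.0, -0.03]
[-26.5, 4.4, 5.4, 0.01, -0.0, -0.03]
[-26.5, 4.4, 5.4, 0.01, -0.0, -0.03]
[-26.5, 4.4, 5.4, 0.01, -0.0, -0.03]
[-26.5, 4.4, 5.4, 0.01, -0.0, -0.03]
```

View pics/w26.png

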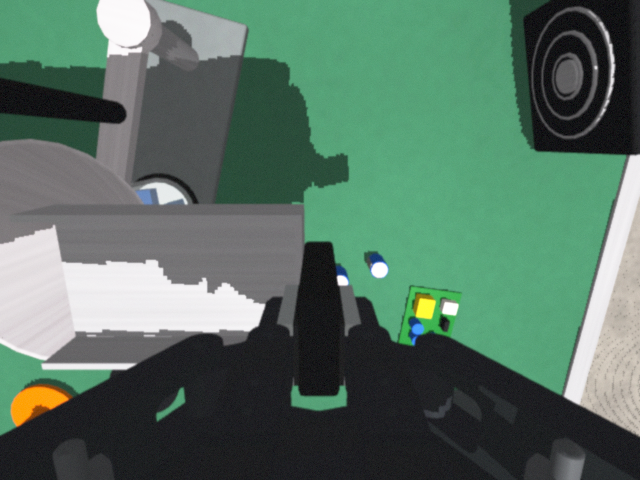

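```bash
python3 -m crank '[[-15,3,0,0,0,0,0],[-27,5,0,0,0,0,0],[-30,5,0,0,0,0,0],[-30,5,0,0,0,0,0],[-30,5,10,0,0,0,0],[-30,5,20,0,0,0,0],[-30,4,30,0,0,0,0],[-20,3,30,0,0,0,0]]' 80; python3 - <<'E'
from h import *
im=read_camera("wrist");cv2.imwrite("pics/w27.png",im)
plan([.6845,-.0427,.2096],target(4),1)
E
```

```text
clock: 40.1
tcp_pos: [0.6837, -0.0451, 0.3133]
orientation: [0.001, 0.684, 0.729, 0.001]
wrist_force: [0.7, 0.0, -1.8]
finger_gap: 0.0131
dist 98.6 turn [-0.2  0.1 -0.5]
[4.4, 2.1, 98.5, -0.21, 0.07, -0.45]
```

View pics/w27.png

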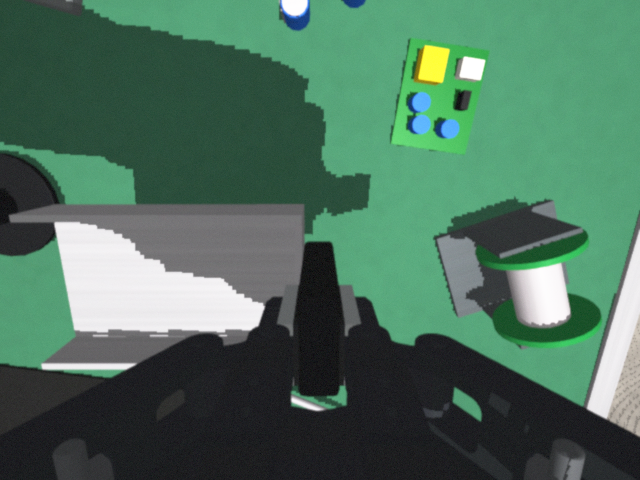

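```bash
python3 -m crank '[[3,2,25,0,0,0,0],[0,0,25,0,0,0,0],[0,0,22,0,0,0,0],[0,0,13,0,0,0,0],[0,0,7,0,0,0,0],[0,0,3,0,0,0,0],[0,0,0,0,0,0,0],[0,0,0,0,0,0,0]]' 80; python3 - <<'E'
from h import *
plan([.6845,-.0427,.2096],target(4),1);print(get_state()["wrist_force"])
E
```

```text
clock: 41.15
tcp_pos: [0.686, -0.0395, 0.2186]
orientation: [0.001, 0.684, 0.73, 0.0]
wrist_force: [0.6, -0.0, -3.0]
finger_gap: 0.0129
dist 9.7 turn [ 0.1  0.  -0.2]
[-3.1, -1.7, 9.0, 0.08, 0.01, -0.24]
[ 0.59452772 -0.0222582  -2.96696055]
```

```bash
python3 -m crank '[[0,0,4,0,0,0,0],[0,0,3,0,0,0,0],[0,0,1,0,0,0,0],[0,0,0.5,0,0,0,0],[0,0,0.5,0,0,0,0],[0,0,0,0,0,0,0],[0,0,0,0,0,0,0],[0,0,0,0,0,0,0]]' 80
```

```text
clock: 42.15
tcp_pos: [0.6857, -0.0395, 0.2096]
orientation: [0.0, 0.684, 0.73, 0.0]
wrist_force: [-3.5, 0.7, 5.4]
finger_gap: 0.0127
```

```bash
python3 -m crank '[[0,0,0,0,0,0,0.5],[0,0,0,0,0,0,0.5],[0,0,0,0,0,0,0.5],[0,0,-20,0,0,0,0.5],[0,0,-40,0,0,0,0.6],[0,0,-55,0,0,0,0.6],[0,0,-55,0,0,0,0.6],[0,0,-55,0,0,0,0.6]]' 20; python3 - <<'E'
from h import *
im=read_camera("wrist");cv2.imwrite("pics/w28.png",im)
plan([.500,.240,.437],target(-11),8)
E
```

```text
clock: 43.15
tcp_pos: [0.6855, -0.0395, 0.4356]
orientation: [0.0, 0.684, 0.73, 0.0]
wrist_force: [1.1, -0.0, 0.5]
finger_gap: 0.0512
dist 335.7 turn [ 0.7  0.1 14.8]
[36.4, -20.9, 0.6, 0.09, 0.01, 1.84]
[35.7, -22.0, 0.6, 0.09, 0.01, 1.84]
[35.0, -23.2, 0.7, 0.09, 0.01, 1.84]
[34.2, -24.3, 0.7, 0.09, 0.01, 1.84]
[33.4, -25.4, 0.7, 0.09, 0.01, 1.84]
[32.6, -26.4, 0.8, 0.09, 0.01, 1.84]
[31.7, -27.5, 0.8, 0.09, 0.01, 1.84]
[30.8, -28.5, 0.9, 0.09, 0.01, 1.84]
```

View pics/w28.png

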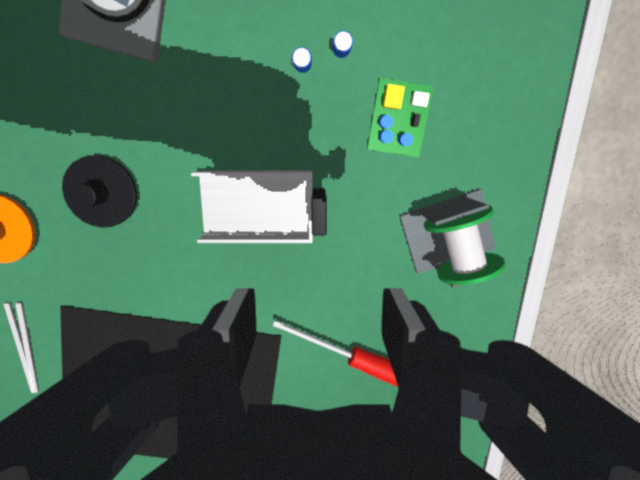

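```bash
python3 -m crank '[[36.4,-20.9,0,0,0,1.8,0.6],[35.7,-22,0,0,0,1.8,0.6],[35,-23.2,0,0,0,1.8,0.6],[34.2,-24.3,0,0,0,1.8,0.6],[33.4,-25.4,0,0,0,1.8,0.6],[32.6,-26.4,0,0,0,1.8,0.6],[31.7,-27.5,0,0,0,1.8,0.6],[30.8,-28.5,0,0,0,1.8,0.6]]' 20; python3 -m crank '[[0,0,0,0,0,0,0.6],[0,0,0,0,0,0,0.6],[0,0,0,0,0,0,0.6],[0,0,0,0,0,0,0.6],[0,0,0,0,0,0,0.6],[0,0,0,0,0,0,0.6],[0,0,0,0,0,0,0.6],[0,0,0,0,0,0,0.6]]'; python3 - <<'E'
from h import *
im=read_camera("wrist");cv2.imwrite("pics/w29.png",im)
plan([.500,.240,.36],target(-11),1)
E
```

```text
clock: 44.2
tcp_pos: [0.4983, 0.2406, 0.4336]
orientation: [0.0, 0.77, 0.638, 0.0]
wrist_force: [-0.2, 0.9, 0.4]
finger_gap: 0.0512
clock: 45.2
tcp_pos: [0.4992, 0.2396, 0.4338]
orientation: [0.0, 0.77, 0.638, 0.0]
wrist_force: [-0.3, 0.4, -0.1]
finger_gap: 0.0515
dist 73.8 turn [ 0.  -0.   0.4]
[0.5, 0.8, 73.8, 0.0, -0.01, 0.36]
```

View pics/w29.png

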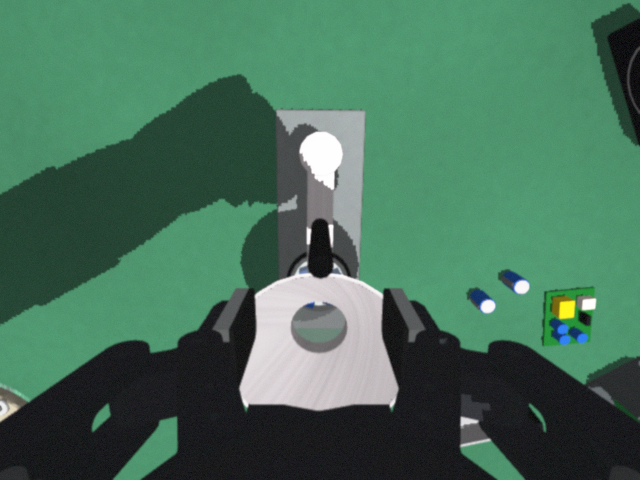

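```bash
python3 -m crank '[[0,0.5,25,0,0,0,0.6],[0,0,25,0,0,0,0.6],[0,0,24,0,0,0,0.6],[0,0,0,0,0,0,0],[0,0,0,0,0,0,0],[0,0,0,0,0,0,0],[0,0,0,0,0,0,0],[0,0,0,0,0,0,0]]' 20; python3 -m crank '[[0.6,8.7,0,0,0,-9,0],[0.6,8.7,0,0,0,-9,0],[0.6,8.7,0,0,0,-9,0],[0.6,8.7,0,0,0,-9,0],[0.6,8.7,0,0,0,-9,0],[0.6,8.7,0,0,0,-9,0],[0.6,8.7,0,0,0,-9,0],[0.6,8.7,0,0,0,-9,0]]' 20;  python3 - <<'E'
from h import *
p,r=frame(); v=p[:2]-np.array([.511,.2945]);print(p,np.linalg.norm(v),np.degrees(np.arctan2(v[1],v[0])))
E
```

```text
clock: 46.25
tcp_pos: [0.4999, 0.2396, 0.3608]
orientation: [0.0, 0.77, 0.638, 0.001]
wrist_force: [-0.7, 0.5, 4.8]
finger_gap: 0.0134
clock: 47.25
tcp_pos: [0.5599, 0.2668, 0.3608]
orientation: [0.001, 0.245, 0.969, 0.0]
wrist_force: [1.6, -2.5, 4.6]
finger_gap: 0.0132
[0.55994895 0.26676566 0.36083329] 0.056260054103224384 -29.5357745325305
```

```bash
python3 -m crank '[[0.6,8.7,0,0,0,-9,0],[0.6,8.7,0,0,0,-9,0],[0.6,8.7,0,0,0,-9,0],[0,2,0,0,0,0,0],[0,2,0,0,0,0,0],[0,0,0,0,0,0,0],[0,0,0,0,0,0,0],[0,0,0,0,0,0,0]]' 20;  python3 - <<'E'
from h import *
p,r=frame(); v=p[:2]-np.array([.511,.2945]);print(p,np.linalg.norm(v),np.degrees(np.arctan2(v[1],v[0])),get_state()["wrist_force"])
E
```

```text
clock: 48.25
tcp_pos: [0.5674, 0.2951, 0.3608]
orientation: [0.002, 0.016, 1.0, -0.0]
wrist_force: [5.9, -3.1, 2.6]
finger_gap: 0.0131
[0.56743468 0.29514941 0.36083379] 0.05643841326510634 0.6592875171300903 [ 5.9100489  -3.07444974  2.55827902]
```

```bash
python3 -m crank '[[0,2,0,0,0,0,0],[0,2,0,0,0,0,0],[0,0,0,0,0,0,0],[0,0,0,0,0,0,0],[0,0,0,0,0,0,0],[0,0,0,0,0,0,0],[0,0,0,0,0,0,0],[0,0,0,0,0,0,0]]' 20;  python3 - <<'E'
from h import *
p,r=frame(); v=p[:2]-np.array([.511,.2945]);print(p,np.linalg.norm(v),np.degrees(np.arctan2(v[1],v[0])),get_state()["wrist_force"])
E
```

```text
clock: 49.25
tcp_pos: [0.5676, 0.2964, 0.3608]
orientation: [0.002, 0.018, 1.0, -0.004]
wrist_force: [4.5, -15.0, 4.9]
finger_gap: 0.0134
[0.56756819 0.29644014 0.36077898] 0.0566014517704103 1.964324819616341 [  4.48162651 -15.04090448   4.87771715]
```

```bash
python3 -m crank '[[0,0,0,0,0,0,0.5],[0,0,0,0,0,0,0.5],[0,0,0,0,0,0,0.5],[0,0,-25,0,0,0,0.5],[0,0,-30,0,0,0,0.6],[0,0,-25,0,0,0,0.6],[0,0,0,0,0,0,0.6],[0,0,0,0,0,0,0.6]]' 20; python3 - <<'E'
from h import *
for n in("wrist","side","scene"): cv2.imwrite(f"pics/{n}30.png",read_camera(n))
a=cv2.imread("pics/side30.png");cv2.imwrite("pics/z30.png",cv2.resize(a[160:360,180:380],None,fx=3,fy=3,interpolation=cv2.INTER_CUBIC))
E
```

```text
clock: 50.25
tcp_pos: [0.566, 0.3001, 0.4387]
orientation: [-0.001, 0.014, 1.0, -0.0]
wrist_force: [-0.1, 0.3, 0.3]
finger_gap: 0.0512
```

View pics/wrist30.png

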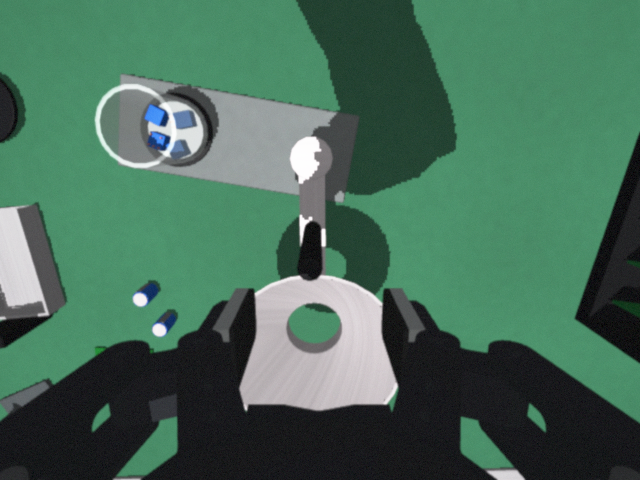

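View pics/z30.png

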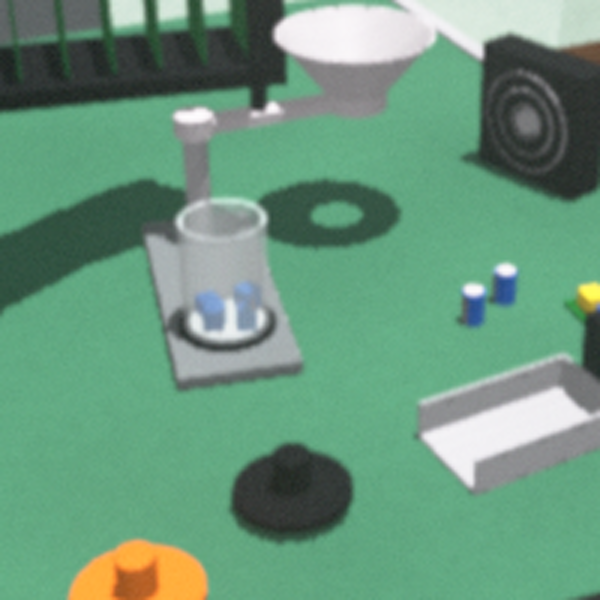

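View pics/scene30.png

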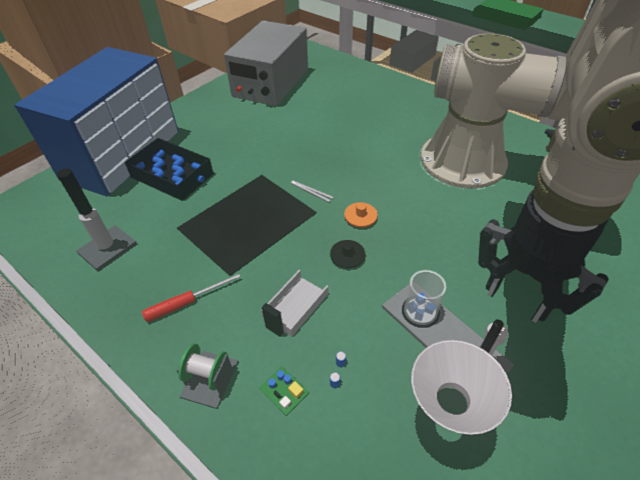

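```bash
python3 - <<'E'
from h import *
c=calibration("wrist");print("post",plane(c,(311,158),.1225),"handle",plane(c,(310,268),.218),"tube",plane(c,(136,126),.102))
plan([.455,-.040,.36],target(88),8)
E
```

```text
post [0.51075093 0.29562393 0.1225    ] handle [0.56438706 0.29518448 0.218     ] tube [0.48334321 0.15966817 0.102     ]
dist 366.0 turn [-0.  -0.1  0.4]
[12.6, -42.9, 9.8, -0.01, -0.02, 0.04]
[12.6, -42.9, 9.8, -0.01, -0.02, 0.04]
[12.6, -42.9, 9.8, -0.01, -0.02, 0.04]
[12.5, -42.9, 9.8, -0.01, -0.02, 0.04]
[12.5, -42.9, 9.8, -0.01, -0.02, 0.04]
[12.5, -42.9, 9.8, -0.01, -0.02, 0.04]
[12.4, -42.9, 9.8, -0.01, -0.02, 0.04]
[12.4, -42.9, 9.8, -0.01, -0.02, 0.04]
```

```bash
python3 -m crank '[[12.6,-42.9,0,0,0,0,0.6],[12.6,-42.9,0,0,0,0,0.6],[12.6,-42.9,10,0,0,0,0.6],[12.5,-42.9,10,0,0,0,0.6],[12.5,-42.9,10,0,0,0,0.6],[12.5,-42.9,10,0,0,0,0.6],[12.4,-41,20,0,0,0,0.6],[12.4,-30,20,0,0,0,0.6]]' 40; python3 -m crank '[[0,0,0,0,0,0,0.6],[0,0,20,0,0,0,0.6],[0,0,20,0,0,0,0.6],[0,0,0,0,0,0,0.6],[0,0,0,0,0,0,0.6],[0,0,0,0,0,0,0.6],[0,0,0,0,0,0,0.6],[0,0,0,0,0,0,0.6]]'; python3 - <<'E'
from h import *
cv2.imwrite("pics/w31.png",read_camera("wrist")); print(frame()[0])
E
```

```text
clock: 51.4
tcp_pos: [0.4558, -0.0269, 0.3587]
orientation: [-0.0, 0.015, 1.0, 0.0]
wrist_force: [0.5, 0.3, 0.9]
finger_gap: 0.0511
clock: 52.4
tcp_pos: [0.4568, -0.0255, 0.3201]
orientation: [0.0, 0.014, 1.0, -0.0]
wrist_force: [-0.5, 0.2, -0.6]
finger_gap: 0.0513
[ 0.45679151 -0.02554041  0.32000614]
```

View pics/w31.png

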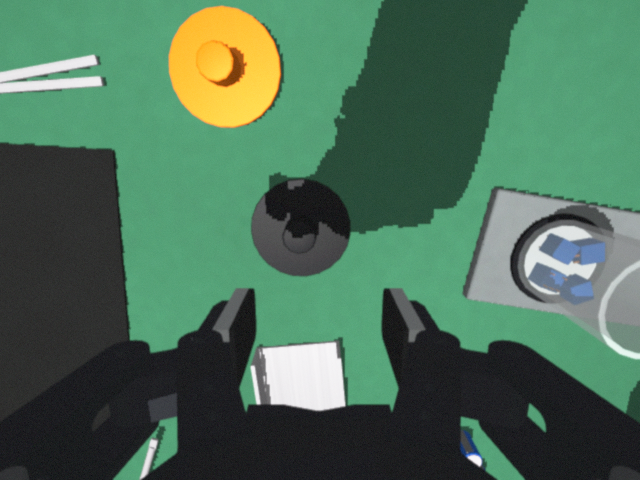

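```bash
python3 - <<'E'
from h import *
c=calibration("wrist");print("disc",plane(c,(300.5,226),.014),"knob",plane(c,(299.5,235),.04),"tube",plane(c,(640,308),.102), "floor",plane(c,(564,263),.017))
im=cv2.imread("pics/w31.png");cv2.imwrite("pics/z31.png",cv2.resize(im[160:290,230:370],None,fx=5,fy=5))
print("orange disc",plane(c,(225.5,66),.014))
E
```

```text
disc [ 0.45168179 -0.03888836  0.014     ] knob [ 0.45224742 -0.03840291  0.04      ] tube [0.48296798 0.14796219 0.102     ] floor [0.48557863 0.16116804 0.017     ]
orange disc [ 0.33993408 -0.08496871  0.014     ]
```

View pics/z31.png

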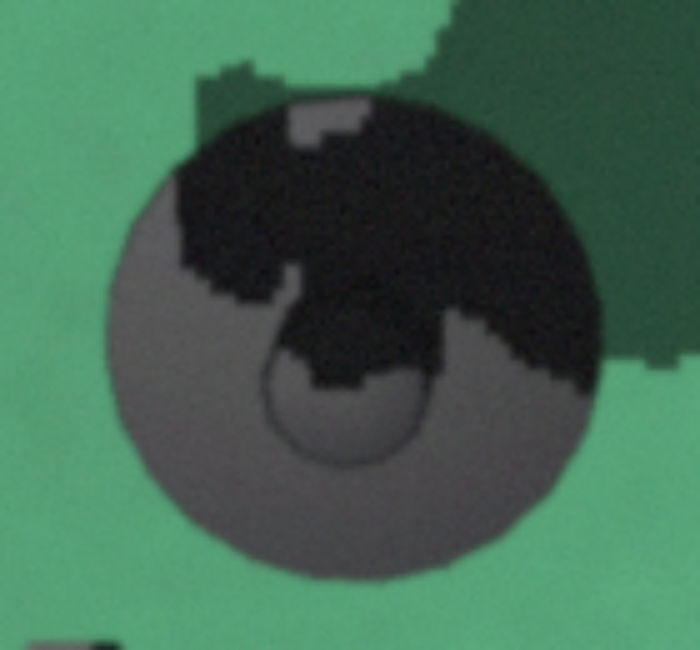

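```bash
python3 -m crank '[[4,-13.5,20,0,0,0,0.6],[0,0,35,0,0,0,0.6],[0,0,35,0,0,0,0.6],[0,0,25,0,0,0,0.6],[0,0,10,0,0,0,0.6],[0,0,0,0,0,0,0.6],[0,0,0,0,0,0,0.6],[0,0,0,0,0,0,0.6]]' 40; python3 - <<'E'
from h import *
cv2.imwrite("pics/w32.png",read_camera("wrist")); print(frame()[0])
E
```

```text
clock: 53.45
tcp_pos: [0.453, -0.039, 0.1958]
orientation: [0.001, 0.014, 1.0, -0.0]
wrist_force: [-0.7, 0.2, -0.2]
finger_gap: 0.0509
[ 0.45282178 -0.03899046  0.19563239]
```

View pics/w32.png

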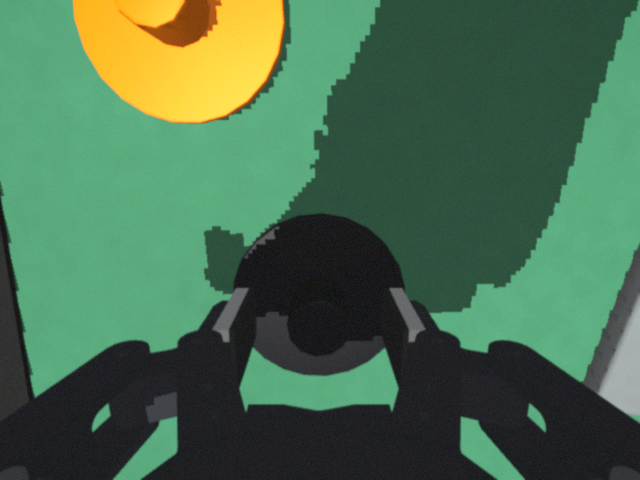

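```bash
python3 - <<'E'
from h import *
c=calibration("wrist");print("disc",plane(c,(318.5,294),.014),"knob",plane(c,(318,328),.04))
E
python3 -m crank '[[0,0,0,0,0,0,0],[0,0,0,0,0,0,0],[0,0,0,0,0,0,0],[0,0,0,0,0,0,0],[0,0,0,0,0,0,0],[0,0,-4,0,0,0,0],[0,0,-10,0,0,0,0],[0,0,-20,0,0,0,0]]' 40
```

```text
disc [ 0.45082102 -0.03905306  0.014     ] knob [ 0.45317887 -0.03931177  0.04      ]
clock: 54.5
tcp_pos: [0.4519, -0.0388, 0.2288]
orientation: [-0.001, 0.014, 1.0, 0.0]
wrist_force: [-0.4, 0.3, -0.6]
finger_gap: 0.0223
```

```bash
python3 -m crank '[[0,0,-30,0,0,0,0],[0,0,-40,0,0,0,0],[0,10,-35,0,0,0,0],[0,20,0,0,0,0,0],[0,20,0,0,0,0,0],[0,0,0,0,0,0,0],[0,0,0,0,0,0,0],[0,0,0,0,0,0,0]]' 40; python3 - <<'E'
from h import *
cv2.imwrite("pics/w33.png",read_camera("wrist"))
plan([.484,.1577,.325],target(88.4),6)
E
```

```text
clock: 55.5
tcp_pos: [0.4538, 0.0106, 0.3338]
orientation: [-0.0, 0.015, 1.0, -0.0]
wrist_force: [-0.5, -0.7, 0.1]
finger_gap: 0.0227
dist 150.4 turn [-0.  -0.  -0.1]
[-4.3, 24.7, 1.5, -0.0, -0.0, -0.02]
[-4.3, 24.7, 1.5, -0.0, -0.0, -0.02]
[-4.3, 24.7, 1.5, -0.0, -0.0, -0.02]
[-4.3, 24.7, 1.5, -0.0, -0.0, -0.02]
[-4.3, 24.7, 1.5, -0.0, -0.0, -0.02]
[-4.3, 24.7, 1.5, -0.0, -0.0, -0.02]
```

View pics/w33.png

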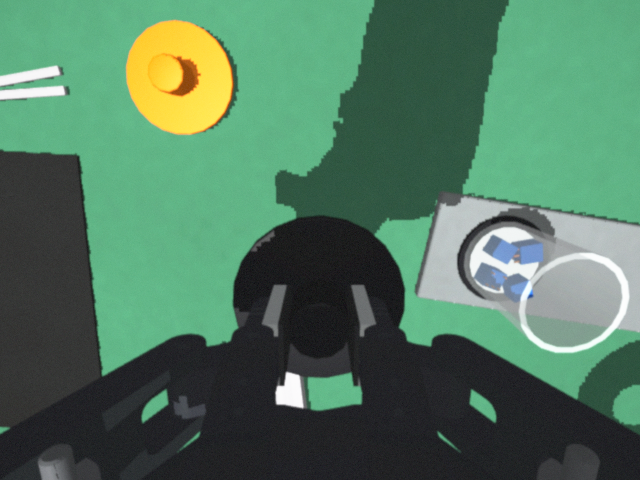

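```bash
python3 - <<'E'
from h import *
c=calibration("wrist");im=cv2.imread("pics/w33.png");p,_=frame()
g=im[240:365,505:640].min(axis=2); m=(g>185).astype(np.uint8)
ys,xs=np.nonzero(m); sel=[(x+505,y+240) for x,y in zip(xs,ys) if abs(np.hypot(x+505-574,y+240-303)-52)<9]
e=cv2.fitEllipse(np.array(sel,np.float32)); print(e,plane(c,e[0],.102))
# diameter check
print(plane(c,(e[0][0]-e[1][1]/2,e[0][1]),.102)-plane(c,(e[0][0]+e[1][1]/2,e[0][1]),.102))
print("lid", plane(c,(319,295),p[2]-.1956+.014),p)
E
```

```text
((572.5980834960938, 301.4547119140625), (93.8406982421875, 108.60929870605469), 66.04452514648438) [0.481423   0.15688292 0.102     ]
[-0.00183233 -0.06286254  0.        ]
lid [0.45188915 0.01078527 0.1521232 ] [0.4538045  0.01057541 0.3337232 ]
```

```bash
python3 -m crank '[[-2,12,0,0,0,0,0],[-4.3,24.5,0,0,0,0,0],[-4.3,24.5,0,0,0,0,0],[-4.3,24.5,0,0,0,0,0],[-4.3,24.5,0,0,0,0,0],[-4.3,24.5,0,0,0,0,0],[-2.3,12.5,0,0,0,0,0],[0,0,0,0,0,0,0]]' 40;python3 -m crank '[[0,0,5,0,0,0,0],[0,0,5,0,0,0,0],[0,0,5,0,0,0,0],[0,0,0,0,0,0,0],[0,0,0,0,0,0,0],[0,0,0,0,0,0,0],[0,0,0,0,0,0,0],[0,0,0,0,0,0,0]]' 40; python3 - <<'E'
from h import *
for n in("wrist","side","scene"): cv2.imwrite(f"pics/{n}34.png",read_camera(n))
print(frame()[0])
a=cv2.imread("pics/side34.png");b=cv2.imread("pics/scene34.png")
z=lambda a:cv2.resize(a,None,fx=4,fy=4,interpolation=cv2.INTER_CUBIC)
cv2.imwrite("pics/z34.png",np.hstack([z(a[200:300,210:305]),z(b[230:330,380:480])]))
E
```

```text
clock: 56.55
tcp_pos: [0.4838, 0.158, 0.3336]
orientation: [-0.0, 0.014, 1.0, -0.0]
wrist_force: [0.1, 0.2, -1.0]
finger_gap: 0.0224
clock: 57.55
tcp_pos: [0.4838, 0.1573, 0.3189]
orientation: [0.0, 0.014, 1.0, 0.0]
wrist_force: [-0.5, -0.3, -0.4]
finger_gap: 0.0224
[0.48379215 0.15732112 0.31882312]
```

View pics/z34.png

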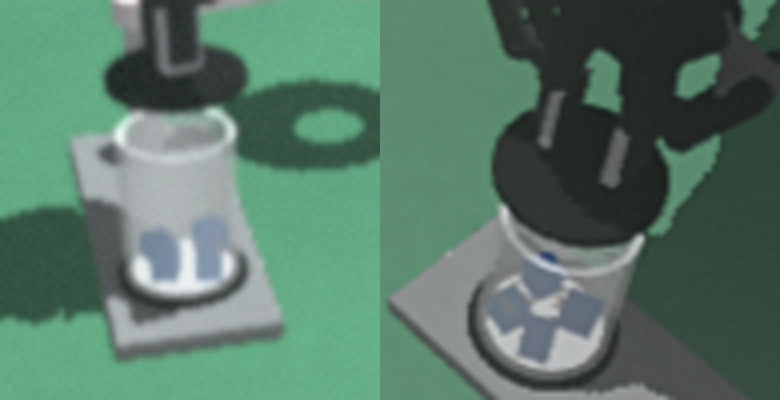

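View pics/wrist34.png

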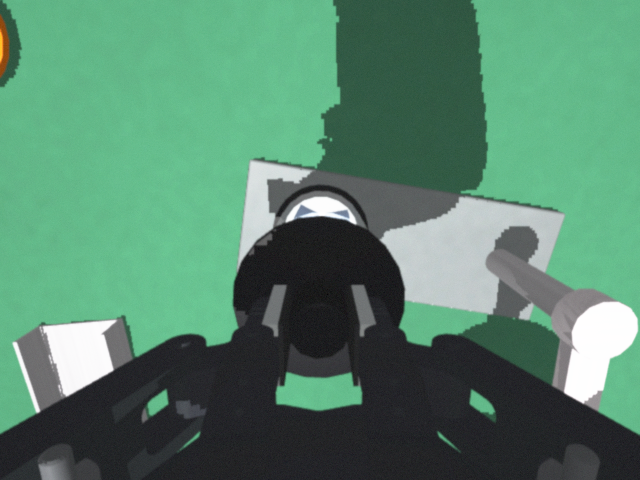

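```bash
python3 - <<'E'
from h import *
A=calibration("scene");B=calibration("side")
print("side lid",plane(B,(254,219.3),.1342),"tube",plane(B,(254,233.3),.102))
print("scene lid",plane(A,(425+0,0+0) if 0 else (430,273.5),.1342),"tube",plane(A,(427.7,284.5),.102))
E
```

```text
side lid [0.48631836 0.15605829 0.1342    ] tube [0.48401474 0.15462268 0.102     ]
scene lid [0.48591554 0.15688002 0.1342    ] tube [0.48511841 0.15786063 0.102     ]
```

```bash
python3 -m crank '[[0.8,0,6,0,0,0,0],[0,0,6,0,0,0,0],[0,0,5,0,0,0,0],[0,0,3,0,0,0,0],[0,0,2,0,0,0,0],[0,0,1.5,0,0,0,0],[0,0,0,0,0,0,0],[0,0,0,0,0,0,0]]' 40
```

```text
clock: 58.7
tcp_pos: [0.4831, 0.1573, 0.2954]
orientation: [0.0, 0.014, 1.0, 0.0]
wrist_force: [0.4, -0.2, 0.2]
finger_gap: 0.0224
```

Below the rim height without contact; continuing.

```bash
python3 -m crank '[[0,0,2,0,0,0,0],[0,0,1,0,0,0,0],[0,0,1,0,0,0,0],[0,0,0.5,0,0,0,0],[0,0,0.5,0,0,0,0],[0,0,0.5,0,0,0,0],[0,0,0,0,0,0,0],[0,0,0,0,0,0,0]]' 40
```

```text
clock: 59.7
tcp_pos: [0.483, 0.1573, 0.2898]
orientation: [0.0, 0.014, 1.0, 0.0]
wrist_force: [-0.7, 0.1, -0.6]
finger_gap: 0.0224
```

```bash
python3 -m crank '[[0,0,0.5,0,0,0,0],[0,0,0.5,0,0,0,0],[0,0,0.5,0,0,0,0],[0,0,0,0,0,0,0],[0,0,0,0,0,0,0],[0,0,0,0,0,0,0],[0,0,0,0,0,0,0],[0,0,0,0,0,0,0]]' 40
```

```text
clock: 60.7
tcp_pos: [0.4829, 0.1573, 0.2892]
orientation: [0.0, 0.014, 1.0, 0.0]
wrist_force: [-3.1, 0.1, 7.0]
finger_gap: 0.0221
```

Contact on the rim at the seating height (7 N). Release and rise.

```bash
python3 -m crank '[[0,0,0,0,0,0,0.5],[0,0,0,0,0,0,0.5],[0,0,0,0,0,0,0.5],[0,0,0,0,0,0,0.5],[0,0,-20,0,0,0,0.5],[0,0,-30,0,0,0,0.5],[0,0,-40,0,0,0,0.5],[0,0,-40,0,0,0,0.5]]' 40; python3 -m crank '[[20,-20,-10,0,0,0,0.5],[30,-40,0,0,0,0,0.5],[10,-50,0,0,0,0,0.5],[0,-50,0,0,0,0,0.5],[0,-50,0,0,0,0,0.5],[0,0,0,0,0,0,0.5],[0,0,0,0,0,0,0.5],[0,0,0,0,0,0,0.5]]' 40; python3 - <<'E'
from h import *
for n in("wrist","side","scene"): cv2.imwrite(f"pics/{n}35.png",read_camera(n))
a=cv2.imread("pics/side35.png");b=cv2.imread("pics/scene35.png")
z=lambda a:cv2.resize(a,None,fx=4,fy=4,interpolation=cv2.INTER_CUBIC)
cv2.imwrite("pics/z35.png",np.hstack([z(a[190:300,210:305]),z(b[230:340,380:480])]))
E
```

```text
clock: 61.7
tcp_pos: [0.4828, 0.1573, 0.4193]
orientation: [-0.0, 0.014, 1.0, -0.0]
wrist_force: [2.0, -0.2, -0.2]
finger_gap: 0.0428
clock: 62.7
tcp_pos: [0.417, -0.0499, 0.4282]
orientation: [-0.0, 0.013, 1.0, 0.0]
wrist_force: [-0.3, 0.7, -0.2]
finger_gap: 0.0428
```

View pics/z35.png

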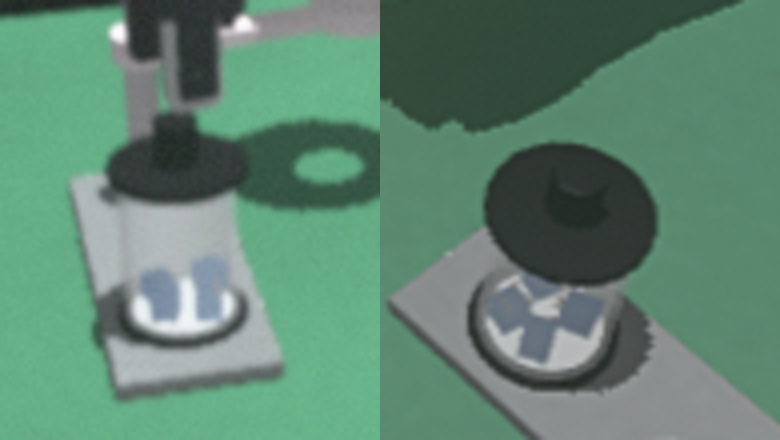

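View pics/side35.png

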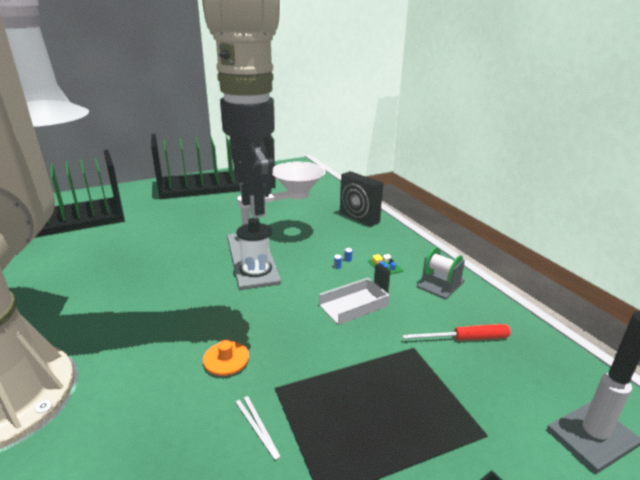

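View pics/scene35.png

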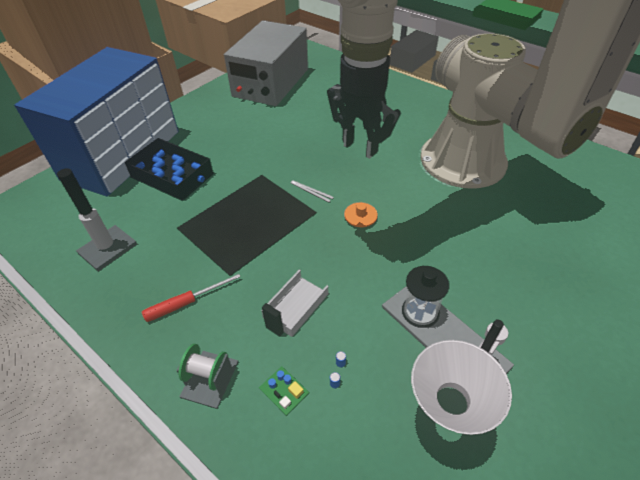

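```bash
python3 - <<'E'
from h import *
A=calibration("scene");B=calibration("side")
print("knob top",tri(A,(430.2,274.6),B,(253.9,219.0)))
# predicted disc-top ellipse bounds if flat at z=.108
import math
for n,c in(("side",B),("scene",A)):
    P=np.array([proj(c,[.4835+.038*math.cos(t),.157+.038*math.sin(t),z]) for t in np.linspace(0,6.28,200) for z in (.102,.108)])
    im=cv2.imread(f"pics/{n}35.png");x0,y0=P.min(0);x1,y1=P.max(0)
    roi=im[int(y0)-8:int(y1)+9,int(x0)-8:int(x1)+9]; m=(roi.max(axis=2)<62)
    ys,xs=np.nonzero(m); 
    print(n,"pred",P.min(0).round(1),P.max(0).round(1))
    cols=np.nonzero(m.sum(0)>1)[0]+int(x0)-8;print("obs cols",cols.min(),cols.max(), "left row",(ys[xs==xs.min()+1].mean()+int(y0)-8),"right row",ys[xs==xs.max()-1].mean()+int(y0)-8,"bottom",ys.max()+int(y0)-8)
    q=P[np.argmin(P[:,0])],P[np.argmax(P[:,0])];print("pred left/right rows",q)
E
```

```text
knob top (array([0.48709062, 0.15829154, 0.1336281 ]), np.float64(0.00045815716764683153))
side pred [235.1 222.4] [271.3 241.5]
obs cols 238 270 left row 233.0 right row 232.0 bottom 239
pred left/right rows (array([235.13118868, 231.56067045]), array([271.26641608, 232.37190574]))
scene pred [406.2 264.9] [450.2 301.6]
obs cols 403 448 left row 305.5 right row 284.5 bottom 309
pred left/right rows (array([406.19227669, 281.67472645]), array([450.21373225, 284.49419718]))
```

```bash
python3 -c "
from workcell import *
print(get_state()['clock'],hand_in())"
```

```text
the job is handed in; nothing more can be done
62.85 None
```

The job is done and handed in at 62.85 s, well inside the 210 s limit.

I picked the four relays present off the pad one at a time into the scoop and swung the funnel over the tube. Then I poured at about 25° of tilt and put the scoop back where it had stood, standing level and empty. I pushed the funnel back to its far stop, where the wrist read 15 N, and set the black lid on the tube.

The last checks:
- **Relays:** The pictures show four blue blocks in the tube and none left on the pad, in the scoop or in the funnel.
- **Lid:** The knob's top measures 133.6 mm against the 134 mm expected, so the lid is seated. The disc also looked level in both fixed views. My automatic edge check agreed with that in the side view. In the scene view it disagreed (left edge of the disc at row 305, 282 predicted), possibly because it took in shadow or base plate.
- **Funnel:** The pin's bearing from the post matches the 1.75 rad stop to within about a degree.
- **Bystanders:** They look unmoved in the last pictures. I judged this by eye and did not measure it.

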